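Seat a coin carrier in the printing fixture and shut the hold-down frame

ROBOT

A 7-joint arm with a two-finger parallel gripper is mounted at the origin on the work surface. World frame = base frame: x ahead of the robot, y to its left, z up, the work surface at z = 0. Lengths are in m, angles in rad, forces in N, time in s.
With the tool pointing down it reaches from about 0.425 to 0.875 m from the base axis. Payload 4.7 kg.
Tool frame: the origin (TCP) lies midway between the tips of the shut fingers; the grasp point (between the pads) lies 19 mm behind it; z points along the fingers, y is the direction in which the jaws open and shut (so a half turn about z gives the same grasp; the last joint's range is limited). The gripper opens to 87 mm and grips with 3 to 60 N. Pads are 19 mm wide; open, the fingers measure 117 mm over their backs; the gripper's body (75 mm by 190 mm) begins 51 mm behind the grasp point.
Start: joints at [-1.238, 0.321, -0.07, 1.45, 0.023, 1.371, -0.057], TCP at [0.204, 0.617, 0.223] pointing down, gripper open.
Joint ranges: [-2.86, 2.86], [-0.3, 2.09], [-1.38, 1.24], [0.06, 2.45], [-1.56, 4.7], [0.09, 2.05], [-2.69, 2.69]. Speed limits (rad/s): [2.57, 2.57, 3.14, 3.14, 3.14, 3.14, 3.14].

INTERFACE

Orientations are given as a rotation vector (axis times angle).
In Python, from bench import ctrl, optics gives the robot as it stands. The module is installed in compiled form; this text tells all that it offers.
- The arm moves only by the tool step_arm, never from a script. Its argument "deltas" is a list of rows, each a list of 7 numbers: the turn, a rotation vector about the tool's x, y, z in degrees, then the shift along the tool's x, y, z in mm, then the finger opening in mm, from 0 to 87. A call has exactly 8 rows; each row is the pose to reach, as a shift and turn from the pose commanded when the call began, along the tool's axes at that moment; what a row does not reach only later rows make up. A row lasts 1/8 s, in which the tool goes at most 62.5 mm and 10.7 degrees, less where a joint would pass 70% of its speed; a pose out of reach is approached as far as the arm can. A call with a gripper value outside its range is refused whole. The fingers move at their own pace and stop on an object; "newtons" is the grip in N (left out, the last holds). Time passes only in rows, so rows that repeat a pose let the fingers close, or fill a call up. It gives the time, the measured TCP pose, the force and the opening at its end, in the units of the state.
- ctrl.get_state(): the state, without advancing time (a new reading comes with each control period).
- optics.get_image(name): name is "side" or "top" or "wrist"; returns the picture (480x640x3 uint8, red, green, blue); there is no depth.
- optics.get_calibration(name): a dict with "K" (3x3 intrinsics, pixels), "R" (3x3) and "t" (3): a world point X has camera coordinates R X + t. Camera axes: x right, y down, z forward; pixel columns grow to the right and rows downward; lengths in m; the calibration is good to about 2 mm. A picture is of the moment at which its call begins: read the wrist's pose just before it. get_calibration takes no time and is no camera call; for the wrist camera it gives the pose at the moment of the call.
- ctrl.close_job(): hands the job in, once; it reports no verdict.
The state is a dict: "time": time; "joint_positions": joint angles; "qd": joint speeds; "joint_torque": joint torques, N m; "position": TCP position; "tool_rot": TCP orientation; "ft_force": force on the tool from outside, world axes, zero at the start; "torque": the same for the moment, N m; "grip_width": opening from 0.0 (shut) to 1.0 (fully open).
Only numpy, scipy, OpenCV 4.12 (cv2) and the standard library are available. Lean on these libraries where they do the work, as an engineer would, in place of code of your own. Each camera call takes 0.05 s, during which the arm holds its last target.

TASK

Take the coin carrier from the loading stand, lower it over the two locating pins of the printing fixture and push it down past the spring plungers until you feel both ends stop solidly on the bed, without dropping or forcing it and without pressing on the coins. Only then swing the hinged hold-down frame gently shut until it rests on the carrier, and leave it so; do not disturb the other things on the bench.

Things in the scene. Friction and masses are not known exactly. Their poses are not given: they have to be found in the camera images.
- carrier: Coin carrier: loose flat aluminium plate 190 x 60 x 10 mm, about 0.25 kg (scatter 25 %), on the loading stand at the start. Origin at the centre of its underside, x along its length, y across its width, z up. Take it across the 60 mm width at mid-length: stand and bed are narrower there and leave both edges free for fingers. It may go on the pins either way round.
- coins: The three polished silver coins fixed in the carrier's top, 34 mm diameter, centres at -36, 0 and +36 mm along the carrier, faces 1.5 mm above the plate's top. Origin and axes as the carrier. The faces must not be pressed on (2 N at most).
- hole (a point): Round 11 mm through hole of the carrier for a locating pin: its centre on the underside, 62 mm from the middle along +x.
- slot (a point): Slot 15 mm (x) by 11 mm (y) through the carrier for the other pin: its centre on the underside, 62 mm from the middle along -x.
- carrier_end_a (a point): Point on the carrier's underside 80 mm from its middle along +x. Above it is the plain end strip, 68 to 93 mm from the middle and clear of coins and pin: the place to push that end down. Its top is 10 mm higher.
- carrier_end_b (a point): The same point under the other end strip, 80 mm from the middle along -x.
- bed_mid (a point): Reference point of the fixture: over the middle of its bed, at the bed top's middle height setting, 57 mm above the table. Axes: x along the bed, z up, the frame's hinge on the -y side. The bed itself is a level steel rail 184 (x) by 50 mm (y) on a locked wedge, whose setting puts its top anywhere from 4 mm below to 4 mm above this point: that height is not measured. Seated, the carrier's middle is over this point.
- bed_base: The wedge base (170 x 30 x 22 mm) that carries the bed rail, fixed on the fixture's 270 x 180 x 20 mm base plate. Origin at the centre of its underside, 37 mm below bed_mid, same axes. The bed rail on it is solid and must not be pressed with more than 50 N while the frame is open; a stiff arm passes that by its own momentum unless it comes down slowly (about 10 mm/s).
- pin_far (a point): Tip of the bullet-nosed locating pin at the bed's +x end, 62 mm from the middle, 11.5 mm above bed_mid: 10 mm diameter, the top 3 mm tapering to 3.4 mm diameter. The pins stand on the base plate and pass through the bed.
- pin_near (a point): Tip of the same kind of pin at the bed's -x end, 62 mm from the middle.
- plunger_far_tip (a point): Nose of the spring plunger at the bed's +x end, 94 mm from the middle, 4.5 mm above bed_mid: a round-edged bar (radius 5 mm, 30 mm wide) that reaches about 1.2 mm under the carrier's end. A carrier lowered on the pins comes to rest on the two noses, its underside about 8 mm above bed_mid. The block behind is 20 mm long, 46 mm wide, its inner face 103 mm from the middle, its top 11 mm above bed_mid.
- plunger_near_tip (a point): The same plunger at the bed's -x end. Each nose yields by itself when its end of the carrier is pushed down with roughly 4 to 12 N; then it bears on the carrier's end face and holds it by friction (2 to 3 N) wherever the push stops: the carrier does not sink by itself. An end is down only when it stops dead on the bed; feel this with a firm push (8 N or more).
- frame_angle (a joint): Angle of the hold-down frame, rad: 0 = shut on a carrier seated at the middle bed setting (the pads meet the carrier between -0.04 and +0.075, by the setting), 1.8 to 2.0 at the start = open, leaning outward. A stiff hinge: it stays where it is left; about 1 to 4 N at the handle moves it. On a carrier standing on the noses it stops at about 0.14.
- frame: The hinged hold-down frame: steel, 178 mm long with a 142 x 40 mm window over the coins. Under its corners are four rubber pads, 12 mm diameter, 2 mm thick, that lie on the carrier's long margins when shut. Origin at frame_hinge_axis, turning with the frame. It must not bear on the carrier with more than 60 N.
- frame_handle (a point): Middle of the handle, a round steel bar 8 mm thick, 60 mm long, parallel to the bed's x axis at the frame's free edge, 130 mm from the hinge axis. Shut, it lies on the +y side, 50 mm from the bed's centre line and 14.5 mm above bed_mid (2.5 mm below the hinge axis). Its z axis is up when shut and points outward, away from the bed, when open.
- frame_hinge_axis (a point): Middle of the frame's hinge axis: parallel to the bed's x axis, 80 mm to the -y side of bed_mid and 17 mm above it. The handle bar swings about it.
- stand: Grey plastic loading stand, fixed: foot 230 x 110 x 8 mm with two cross bearers (20 mm along x, 50 mm along y, at x = +65 and -65 mm), tops 32 mm above the table. Origin at the centre of its underside.
- magnifier: Bystander: hand magnifier lying flat, lens 92 mm diameter, 12 mm high, black handle to -x, 195 mm long in all. Origin under the lens centre. Leave alone.
- coin_tray: Bystander: small steel tray 130 x 90 x 22 mm with six finished coins. Origin under its centre. Leave alone.
- coin_tube: Bystander: upright clear tube of coins, 42 mm diameter, 72 mm high. Origin at the centre of its underside. Leave alone.
There are look-alikes about, which are no part of the job. Of the things shaped like the carrier, the aluminium one is meant.

How it is judged:
On the way:
1. the carrier is pressed level and solidly on the bed over its pins (over 2 N) while the hold-down frame still stands open (more than 1 rad) (contact force between carrier and bed_base above 2 N and angle between carrier's own z axis and vertical below 0.009 rad and z of carrier in the frame of bed_mid below 0.0055 m and horizontal distance between carrier and bed_mid below 0.004 m and angle between the x axis of carrier and the x axis of bed_mid, either way round below 0.05 rad and value of joint frame_angle above 1 rad).
At the end, for the whole second after the job is handed in: The carrier lies still on the bed (bearing on it with more than 0.2 N), coins up, over its pins, level within 0.009 rad (1.5 mm between the ends), centred within 4 mm and in line within 0.05 rad; the hold-down frame is shut (angle below 0.09 rad) and its pads bear on the carrier (more than 0.2 N) (contact force between carrier and bed_base above 0.2 N and angle between carrier's own z axis and vertical below 0.009 rad and z of carrier in the frame of bed_mid below 0.0055 m and horizontal distance between carrier and bed_mid below 0.004 m and angle between the x axis of carrier and the x axis of bed_mid, either way round below 0.05 rad and value of joint frame_angle below 0.09 rad and contact force between frame and carrier above 0.2 N and linear speed of carrier below 0.02 m/s); the robot touches nothing.
It fails at once if the carrier was forced on the bed (more than 50 N before the frame is being shut) (contact force between carrier and bed_base above 50 N and value of joint frame_angle above 0.5 rad).
It fails at once if the carrier was dropped or flung onto the fixture (over 0.35 m/s within 20 mm of the bed) (horizontal distance between carrier and bed_mid below 0.03 m and z of carrier in the frame of bed_mid below 0.02 m and linear speed of carrier above 0.35 m/s).
It fails at once if the frame was slammed or forced on the carrier (more than 60 N) (contact force between frame and carrier above 60 N).
It fails at once if a coin face was pressed (more than 2 N) (contact force between any of the fingers, the arm and coins above 2 N).
It fails at once if the magnifier, the coin tray or the coin tube was moved (more than 20 mm) (distance of any of magnifier, coin_tray, coin_tube from where it was at the start of the episode above 0.02 m).
It also fails if it takes over 72 s, if anything falls off the work surface, if the arm or the gripper's body presses on something with over 40 N, if the wrist force passes 120 N, or if a joint passes its speed limit or range.

## Working session

There is one attempt and no reset: what is moved stays moved. The work goes in short steps, Python scripts to look and compute and a tool call to move; the robot and the scene stay as the last step left them, time stands still between calls to the robot, and variables do not carry over. Pictures are saved under pics/ and viewed, and the job is handed in when it is done.

Besides the shell and the picture viewer there is one more tool, called after "Request:" as a command line: name --pt "numbers of a row" for each row, then --argument value for the rest. step_arm: Moves the arm, as the interface text tells. Its arguments: {"type":"object","properties":{"deltas":{"type":"array"},"newtons":{"type":"number"}},"required":["deltas"]}

```bash
mkdir -p pics
python3 - <<'E'
from bench import ctrl, optics
import cv2
s=ctrl.get_state()
for k,v in s.items(): print(k,v)
for n in ("side","top","wrist"):
    im=optics.get_image(n); cv2.imwrite(f"pics/{n}0.png",im[:,:,::-1])
    c=optics.get_calibration(n); print(n,c)
E
```

```text
time 0.0
joint_positions [-1.23793286  0.32183581 -0.07005664  1.45167199  0.02259386  1.37079742
 -0.05686671]
qd [-9.34965872e-04  6.47300499e-05  1.09679166e-03  1.39143939e-03
 -1.03176030e-03 -5.11501856e-04 -1.20454271e-03]
joint_torque [-5.91866155e-04 -4.91303337e+01 -4.03946433e-01 -3.12530279e+01
 -6.37592515e-02  4.38487914e-02  1.87615096e-04]
position [0.20359381 0.61670909 0.22145448]
tool_rot [-4.98506731e-01 -3.10157946e+00  3.00813187e-03]
ft_force [-0.06975382 -0.18516697 -0.21334235]
torque [ 0.02652038 -0.03087045  0.02497416]
grip_width 1.000192824760192
side {'K': array([[589.30980844,   0.        , 323.52514379],
       [  0.        , 589.30980844, 244.91553384],
       [  0.        ,   0.        ,   1.        ]]), 'R': array([[-0.98916566, -0.14635085,  0.01152093],
       [-0.10866003,  0.67712504, -0.72780126],
       [ 0.09871322, -0.72116788, -0.68569133]]), 't': array([0.55637497, 0.11856445, 1.60538378])}
top {'K': array([[593.92444541,   0.        , 324.32583083],
       [  0.        , 593.92444541, 236.54241013],
       [  0.        ,   0.        ,   1.        ]]), 'R': array([[ 0.06183213, -0.99807421, -0.0049654 ],
       [-0.97758099, -0.05955779, -0.2019611 ],
       [ 0.20127644,  0.01734177, -0.97938096]]), 't': array([-0.03661682,  0.58957998,  1.37551786])}
wrist {'K': array([[335.29664495,   0.        , 321.51167936],
       [  0.        , 335.29664495, 243.59045749],
       [  0.        ,   0.        ,   1.        ]]), 'R': array([[ 0.31294216,  0.94977147, -0.00116728],
       [ 0.91150582, -0.29998814,  0.28136143],
       [ 0.26687889, -0.08911383, -0.95960116]]), 't': array([-0.64971925, -0.03403312,  0.39061521])}
```

View pics/top0.png

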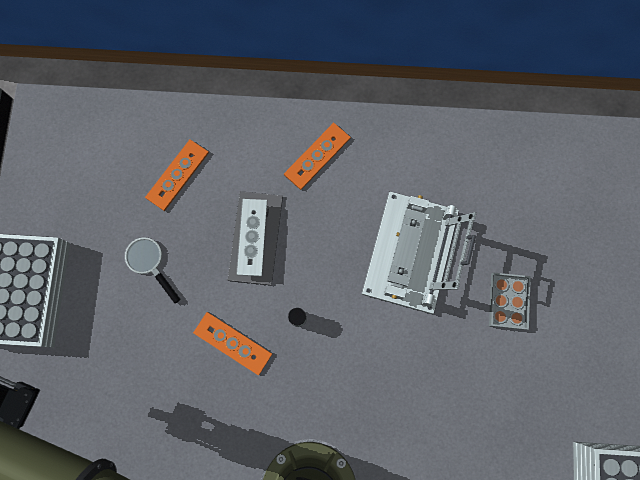

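View pics/side0.png

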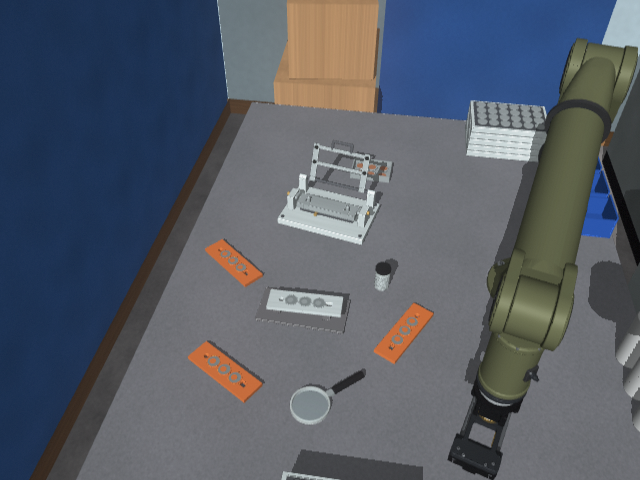

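View pics/wrist0.png

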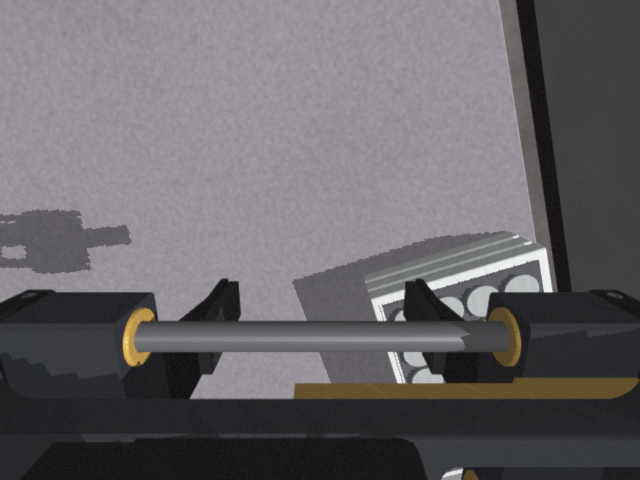

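The top view shows the aluminium carrier on the stand near (251,237). The fixture is near (410,250), with its open frame to the right. Three orange look-alikes lie around them. I'll zoom in on both.

Run:
```python
import cv2
a=cv2.imread("pics/top0.png"); s=cv2.imread("pics/side0.png")
cv2.imwrite("pics/z1.png",cv2.resize(a[185:290,220:300],None,fx=5.5,fy=5.5,interpolation=cv2.INTER_CUBIC))
cv2.imwrite("pics/z2.png",cv2.resize(a[185:320,355:490],None,fx=4.4,fy=4.4,interpolation=cv2.INTER_CUBIC))
cv2.imwrite("pics/z3.png",cv2.resize(s[135:335,250:400],None,fx=3,fy=3,interpolation=cv2.INTER_CUBIC))
```

```text
(no output)
```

View pics/z1.png

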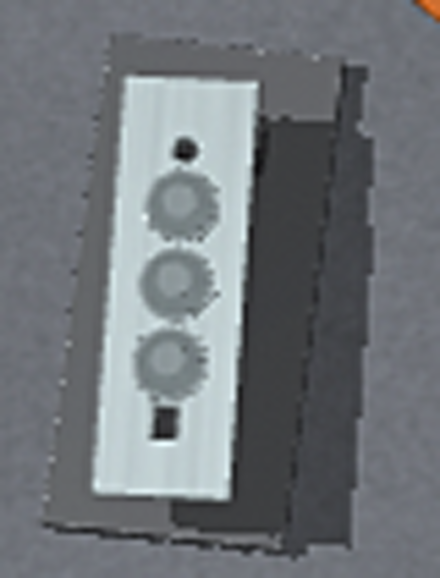

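View pics/z2.png

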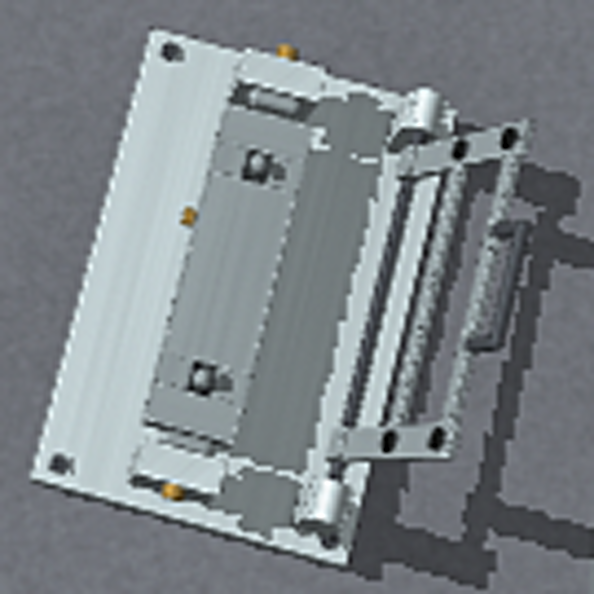

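View pics/z3.png

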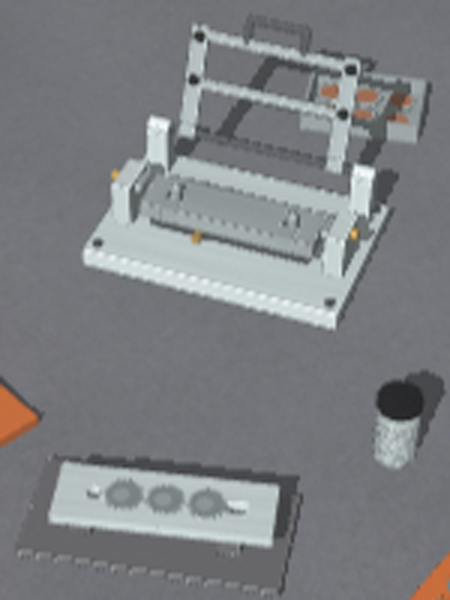

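```bash
cat > h.py <<'E'
import numpy as np
from bench import ctrl, optics
import cv2
from scipy.spatial.transform import Rotation as Ro
def ray(c,px,z):
    K,R,t=c['K'],c['R'],c['t']
    d=R.T@np.linalg.inv(K)@np.array([px[0],px[1],1.]); o=-R.T@t
    return o+d*(z-o[2])/d[2]
def proj(c,X):
    p=c['K']@(c['R']@np.array(X)+c['t']); return p[:2]/p[2]
def rot():
    s=ctrl.get_state(); return s,Ro.from_rotvec(s['tool_rot'])
E
python3 - <<'E'
from h import *
c=optics.get_calibration('top')
f=lambda p,k,o:((p[0]+.5)/k-.5+o[0],(p[1]+.5)/k-.5+o[1])
q=[ray(c,f(p,5.5,(220,185)),.042) for p in [(125,77),(259,82),(231,499),(93,492)]]
q=np.array(q);print(q,q.mean(0)); print(np.linalg.norm(q-np.roll(q,-1,0),axis=1))
d=(q[0]+q[1]-q[2]-q[3]);print('yaw',np.degrees(np.arctan2(d[1],d[0])))
h=[ray(c,f(p,5.5,(220,185)),.042) for p in [(186,150),(165,422)]]; print(h)
p=np.array([ray(c,f(p,4.4,(355,185)),.0685) for p in [(258,160),(203,373)]]);print(p,p.mean(0),np.linalg.norm(p[0]-p[1]));d=p[0]-p[1];print(np.degrees(np.arctan2(d[1],d[0])))
s,r=rot();print(r.as_matrix())
E
```

```text
[[0.67806493 0.2090973  0.042     ]
 [0.67939804 0.14850145 0.042     ]
 [0.48970088 0.14535931 0.042     ]
 [0.48907965 0.20621848 0.042     ]] [0.58406087 0.17729414 0.042     ]
[0.06061052 0.18972318 0.06086234 0.18900721]
yaw 0.9109118616142363
[array([0.64591374, 0.17868057, 0.042     ]), array([0.52206534, 0.17731452, 0.042     ])]
[[ 0.64032387 -0.21242067  0.0685    ]
 [ 0.52055584 -0.18655935  0.0685    ]] [ 0.58043986 -0.19949001  0.0685    ] 0.12252831413053344
-12.184710979630227
[[-9.49606255e-01  3.13445089e-01 -3.68057525e-04]
 [ 3.13445289e-01  9.49605163e-01 -1.44398520e-03]
 [-1.03100745e-04 -1.48658328e-03 -9.99998890e-01]]
```

Request:
step_arm --pt "0 0 -2 -40 -24 2 87" --pt "0 0 -5 -90 -54 4 87" --pt "0 0 -7 -142 -85 6 87" --pt "0 0 -10 -194 -116 8 87" --pt "0 0 -13 -246 -147 10 87" --pt "0 0 -15 -298 -178 12 87" --pt "0 0 -17 -350 -209 14 87" --pt "0 0 -19.2 -400 -239 16 87"

```text
time: 1.15
position: [0.5097, 0.2631, 0.2064]
tool_rot: [-0.027, 3.141, 0.0]
ft_force: [1.2, 0.0, -0.5]
grip_width: 0.998
```

```bash
cat > go.py <<'E'
import sys
from h import *
# target xyz(mm), yaw deg of tool y
def plan(X,yawy):
    s,r=rot();M=r.as_matrix()
    d=M.T@(np.array(X)/1000-s['position'])*1000
    y=np.degrees(np.arctan2(M[1,1],M[0,1])); dy=(yawy-y+180)%360-180
    Mt=np.array([[np.sin(np.radians(yawy)),np.cos(np.radians(yawy)),0],[-np.cos(np.radians(yawy)),np.sin(np.radians(yawy)),0],[0,0,-1]])
    Mt=np.column_stack([[ -np.sin(np.radians(yawy)),np.cos(np.radians(yawy)),0],[np.cos(np.radians(yawy)),np.sin(np.radians(yawy)),0],[0,0,-1]])
    rv=np.degrees(Ro.from_matrix(M.T@Mt).as_rotvec())
    print('t',round(s['time'],2),'pos',np.round(s['position']*1000,1),'yawy',round(y,2),'shift',np.round(d,1),'turn',np.round(rv,2),'F',np.round(s['ft_force'],2),'T',np.round(s['torque'],3),'g',round(s['grip_width']*87,1))
if __name__=='__main__': a=list(map(float,sys.argv[1:])); plan(a[:3],a[3])
E
python3 go.py 584 177 200 90.9; python3 -c "
from h import *;print(ctrl.get_state()['joint_positions'])"
```

```text
t 1.15 pos [509.7 263.1 206.4] yawy 90.99 shift [-72.8 -87.4   6.4] turn [0.01 0.01 0.09] F [ 1.24  0.   -0.52] T [ 0.085 -0.063  0.067] g 86.9
[-0.70068864  0.16554681  0.19966254  1.67712309 -0.03394899  1.30209259
  1.09346116]
```

Request:
step_arm --pt "0 0 0 -30 -36 3 87" --pt "0 0 0 -60 -72 5 87" --pt "0 0 0 -70 -84 6 87" --pt "0 0 0 -73 -87 6 87" --pt "0 0 0 -73 -87 6 87" --pt "0 0 0 -73 -87 6 87" --pt "0 0 0 -73 -87 6 87" --pt "0 0 0 -73 -87 6 87"

```text
time: 2.15
position: [0.5828, 0.1797, 0.2007]
tool_rot: [-0.027, 3.141, 0.0]
ft_force: [-0.6, 0.3, -0.1]
grip_width: 0.998
```

```bash
python3 go.py 584 177 36 90.9
python3 - <<'E'
from h import *
import pickle
s,r=rot();c=optics.get_calibration('wrist');im=optics.get_image('wrist');cv2.imwrite('pics/w1.png',im[:,:,::-1])
pickle.dump((s,c),open('w1.pkl','wb'))
print(r.as_matrix().T@(-c['R'].T@c['t']-s['position']))
E
```

```text
t 2.15 pos [582.8 179.7 200.7] yawy 90.99 shift [ -1.1  -2.8 164.7] turn [0.01 0.01 0.09] F [-0.56  0.26 -0.09] T [0.022 0.014 0.038] g 86.8
[ 0.07751312  0.00030689 -0.16196207]
```

View pics/w1.png

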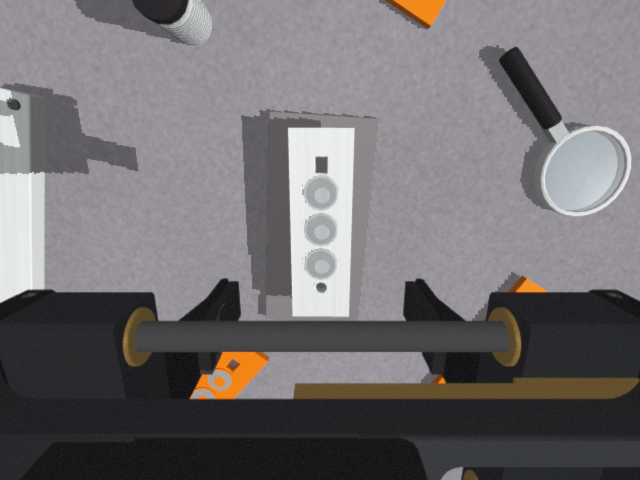

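The wrist view shows the carrier with corners near (288,128), (353,128), (349,317) and (292,317). The hole is at (321,287) and the slot at (321,164).

Run:
```python
from h import *
import pickle
s,c=pickle.load(open('w1.pkl','rb'))
im=cv2.imread('pics/w1.png')[:,:,:]
g=cv2.cvtColor(im,cv2.COLOR_BGR2GRAY); m=(g[115:325,270:370]>215).astype('uint8')
m=cv2.morphologyEx(m,cv2.MORPH_CLOSE,np.ones((15,15)))
cs=max(cv2.findContours(m,0,2)[0],key=cv2.contourArea)
print(cv2.boundingRect(cs)); 
ap=cv2.approxPolyDP(cv2.convexHull(cs),6,True)[:,0]+[270,115];print(ap.tolist())
q=np.array([ray(c,p+0.0,.042) for p in ap]);print(q,q.mean(0))
for p in [(321,287),(321,164.5)]: print(ray(c,p,.042))
```

```text
(19, 13, 65, 188)
[[353, 128], [348, 315], [293, 315], [289, 128]]
[[0.48987458 0.20719919 0.042     ]
 [0.67801113 0.21019813 0.042     ]
 [0.67901621 0.15173831 0.042     ]
 [0.49090523 0.14928445 0.042     ]] [0.58445179 0.17960502 0.042     ]
[0.64626311 0.18093857 0.042     ]
[0.5225841  0.17879667 0.042     ]
```

Run:
```python
from h import *
from scipy.optimize import least_squares
a,b=optics.get_calibration('top'),optics.get_calibration('side')
def tri(p,q):
    r=least_squares(lambda X:np.r_[proj(a,X)-p,proj(b,X)-q],[.6,-.2,.05]);return r.x,r.fun
th=np.radians(-12.2);ex=np.array([np.cos(th),np.sin(th)]);ey=np.array([-ex[1],ex[0]])
for n,p,q in [('knob',(397.5,233.4),(314.9,213.5)),('pinfar',(413.2,221),(309,196.5)),('pinnear',(400.8,269.5),(347.5,208.5))]:
    X,f=tri(p,q);d=X[:2]-[.5804,-.1995];print(n,X,f,'local',d@ex,d@ey)
```

```text
knob [ 0.61523552 -0.17937589  0.03382318] [ 0.01006364 -0.10922587  0.12827247  0.03830412] local 0.029796069511412497 0.02703123204733075
pinfar [ 0.63938331 -0.21200467  0.07057796] [-0.01294289  0.15026667 -0.17966864 -0.0560173 ] local 0.060293767874564926 0.00024236790871112138
pinnear [ 0.52054383 -0.18760322  0.0599034 ] [-0.04871369  0.44983422 -0.54467253 -0.14365302] local -0.0610184566988945 -0.0010209955064039208
```

Request:
step_arm --pt "0 0 0 -1.6 -0.8 30 87" --pt "0 0 0 -1.6 -0.8 70 87" --pt "0 0 0 -1.6 -0.8 110 87" --pt "0 0 0 -1.6 -0.8 140 87" --pt "0 0 0 -1.6 -0.8 160 87" --pt "0 0 0 -1.6 -0.8 173 87" --pt "0 0 0 -1.6 -0.8 179 87" --pt "0 0 0 -1.6 -0.8 180 87" --newtons 25

```text
time: 3.2
position: [0.5852, 0.1785, 0.021]
tool_rot: [-0.026, 3.141, 0.0]
ft_force: [-0.1, -0.4, -0.3]
grip_width: 1.003
```

Request:
step_arm --pt "0 0 0 0 0 0 75" --pt "0 0 0 0 0 0 68" --pt "0 0 0 0 0 0 63" --pt "0 0 0 0 0 0 57" --pt "0 0 0 0 0 0 50" --pt "0 0 0 0 0 0 50" --pt "0 0 0 0 0 0 50" --pt "0 0 0 0 0 0 50" --newtons 25

```text
time: 4.2
position: [0.5848, 0.1786, 0.0208]
tool_rot: [-0.026, 3.141, 0.0]
ft_force: [0.1, 0.8, 1.6]
grip_width: 0.685
```

```bash
python3 go.py 584 177 200 90.9
```

```text
t 4.2 pos [584.8 178.6  20.8] yawy 90.94 shift [   0.8   -1.5 -179.2] turn [0.02 0.01 0.04] F [0.07 0.78 1.6 ] T [ 0.185  0.158 -0.01 ] g 59.6
```

Run:
```python
from h import *
from scipy.optimize import least_squares
a,b=optics.get_calibration('top'),optics.get_calibration('side')
th=np.radians(-12.2);ex=np.array([np.cos(th),np.sin(th)]);ey=np.array([-ex[1],ex[0]])
o=np.array([.5804,-.1995])
p,q=np.array([468,250.5]),np.array([342.5,144.2])
X=least_squares(lambda X:np.r_[proj(a,X)-p,proj(b,X)-q],[.6,-.2,.05]);d=X.x[:2]-o
print(X.x,X.fun,d@ex,d@ey, np.arctan2(X.x[2]-.074,d@ey+.08), np.hypot(X.x[2]-.074,d@ey+.08))
for al in (1.7,1.8,1.9,2.0):
    y=-.08+.13*np.cos(al)+.0025*np.sin(al);z=.074+.13*np.sin(al)-.0025*np.cos(al)
    P=np.r_[o+y*ey,z];print(al,proj(a,P),proj(b,P))
```

```text
[ 0.55199458 -0.31577097  0.19724021] [ 0.0594358  -0.61597517  0.81506828  0.23566577] -0.0031929666553580536 -0.11964786413740897 1.8820515433547764 0.1294608153075321
1.7 [457.57001836 244.8625302 ] [339.51729726 146.99674471]
1.8 [463.14943179 246.61732458] [340.94399679 145.30637324]
1.9 [468.45929863 248.44236199] [342.30974396 144.04440602]
2.0 [473.43295725 250.31377841] [343.6006806  143.21678564]
```

Request:
step_arm --pt "0 0 0 0 0 -3 50" --pt "0 0 0 0 0 -10 50" --pt "0 0 0 0 0 -25 50" --pt "0 0 0 0 0 -50 50" --pt "0 0 0 0 0 -80 50" --pt "0 0 0 0 0 -110 50" --pt "0 0 0 0 0 -130 50" --pt "0 0 0 0 0 -135 50"

```text
time: 5.2
position: [0.5856, 0.1786, 0.1575]
tool_rot: [-0.026, 3.139, 0.002]
ft_force: [0.2, 0.5, -2.7]
grip_width: 0.686
```

```bash
python3 go.py 580 -199 165 78
python3 - <<'E'
from h import *
for n in ('side','top'):
    im=optics.get_image(n);cv2.imwrite(f'pics/{n}1.png',im[:,:,::-1])
s=cv2.imread('pics/side1.png');cv2.imwrite('pics/s1.png',cv2.resize(s[100:350,220:470],None,fx=2.4,fy=2.4,interpolation=cv2.INTER_CUBIC))
E
```

```text
t 5.2 pos [585.6 178.6 157.5] yawy 90.93 shift [  11.7 -377.5   -8. ] turn [ 0.08  0.15 12.93] F [ 0.17  0.48 -2.75] T [0.045 0.014 0.002] g 59.7
```

View pics/s1.png

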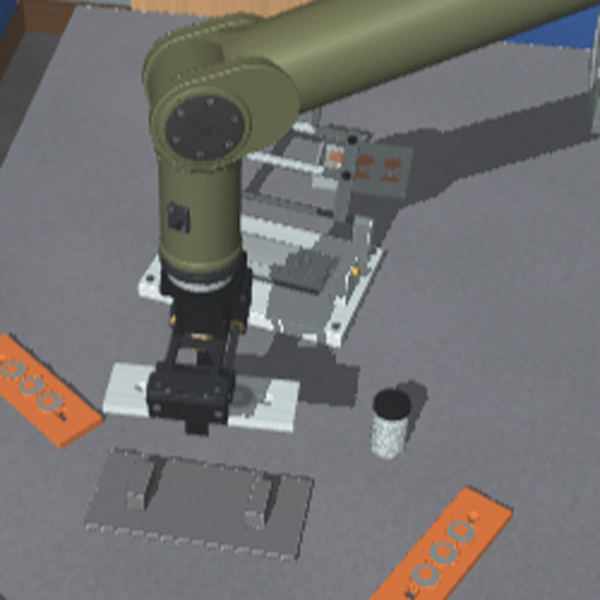

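Run:
```python
import cv2
s=cv2.imread('pics/top1.png');cv2.imwrite('pics/t1.png',cv2.resize(s[170:320,190:340],None,fx=4,fy=4,interpolation=cv2.INTER_CUBIC))
```

```text
(no output)
```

View pics/t1.png

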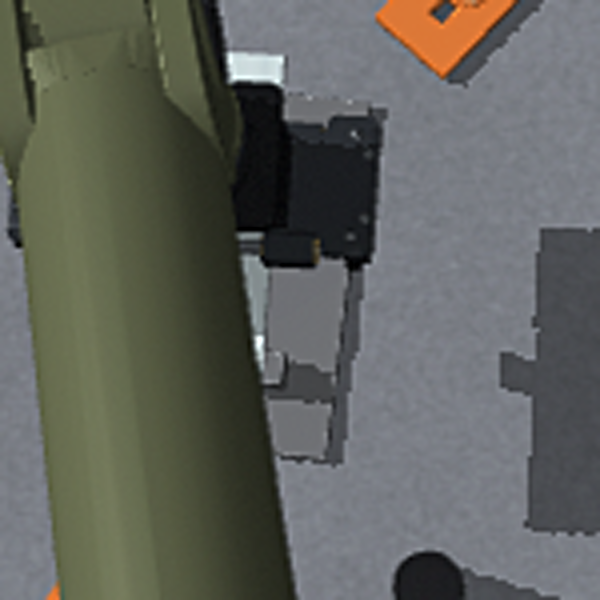

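Run:
```python
from h import *
c=optics.get_calibration('top')
for z in (.21,.23,.26): print(z,ray(c,(284.5,218),z)[:2]*1000-[585.6,178.6],ray(c,(282,236),z)[:2]*1000-[585.6,178.6])
```

```text
0.21 [ 10.11883662 -92.67478434] [-30.06476523 -90.29306927]
0.23 [  5.43824693 -94.44560031] [-34.10551228 -92.10180924]
0.26 [ -1.5826376  -97.10182426] [-40.16663287 -94.81491918]
```

Request:
step_arm --pt "0 0 1 0 -12 0 50" --pt "0 0 3 1 -40 0 50" --pt "0 0 5 1 -80 0 50" --pt "0 0 8 2 -125 0 50" --pt "0 0 10 2 -170 0 50" --pt "0 0 12 2 -205 0 50" --pt "0 0 13 2 -224 0 50" --pt "0 0 13 2 -228 0 50"

```text
time: 6.3
position: [0.5859, -0.0518, 0.1553]
tool_rot: [-0.336, -3.123, 0.0]
ft_force: [-0.1, 0.3, -1.5]
grip_width: 0.683
```

```bash
python3 - <<'E'
from h import *
import pickle
s,r=rot();c=optics.get_calibration('wrist');im=optics.get_image('wrist');cv2.imwrite('pics/w2.png',im[:,:,::-1])
pickle.dump((s,c),open('w2.pkl','wb'));print(s['qd'].round(3) if hasattr(s['qd'],'round') else s['qd'])
E
python3 go.py 580 -199 157 78
```

```text
[ 0.009  0.01  -0.026 -0.012 -0.026  0.004  0.057]
t 6.35 pos [586.1 -50.5 155.3] yawy 77.86 shift [ -25.3 -146.4   -1.7] turn [ 0.01 -0.03 -0.14] F [ 0.38 -0.85 -2.22] T [ 0.011 -0.04  -0.008] g 59.6
```

View pics/w2.png

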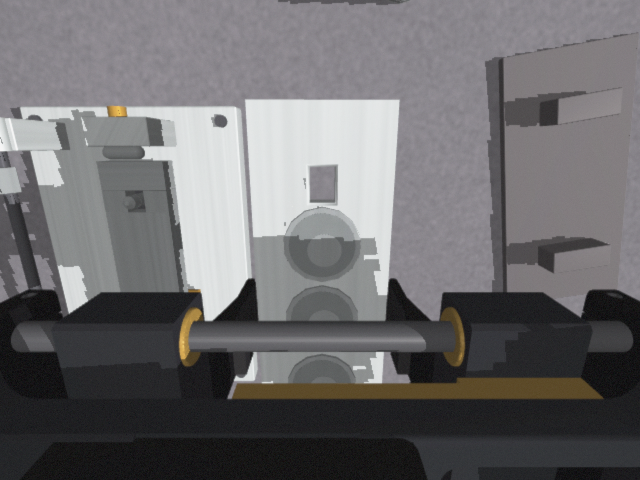

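Run:
```python
from h import *
s=cv2.imread('pics/w2.png');cv2.imwrite('pics/z4.png',cv2.resize(s[95:295,10:250],None,fx=3.3,fy=3,interpolation=cv2.INTER_CUBIC)[:600,:800])
```

```text
(no output)
```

View pics/z4.png

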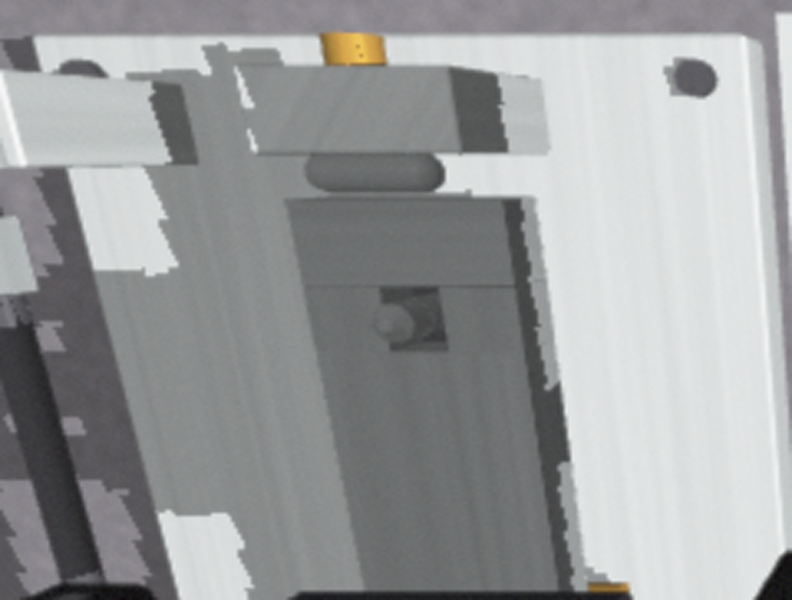

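Run:
```python
from h import *
import pickle
s,c=pickle.load(open('w2.pkl','rb'))
f=lambda u,v:((u+.5)/3.3-.5+10,(v+.5)/3-.5+95)
def w(u,v,z): return ray(c,f(u,v),z)*1000
print('pin near',w(393,322,.0685))
a,b=w(257,153,.068),w(460,153,.068);print('block inner edge',a,b,np.linalg.norm(a-b),(a+b)/2)
th=np.arctan2(*(b-a)[:2][::-1]);print('yaw y',np.degrees(th))
print('slot on carrier top', ray(c,(323,184),s['position'][2]+.0112+.010)*1000, s['position']*1000)
# corners of baseplate z=20
print('plate corners',ray(c,(18,106),.02),ray(c,(238.5,106),.02))
for P in ([.5206,-.1866,.0685],[.5195,-.1865,.0685]): print(proj(c,P))
```

```text
pin near [ 519.33499377 -184.10533631   68.5       ]
block inner edge [ 474.99991601 -198.20304456   68.        ] [ 484.30215657 -155.30110071   68.        ] 43.898843549346225 [ 479.65103629 -176.75207264   68.        ]
yaw y 77.76617864079952
slot on carrier top [525.41001973 -37.64755767 176.5235586 ] [585.89844016 -51.84186847 155.3235586 ]
plate corners [ 0.42667676 -0.2729938   0.02      ] [ 0.4652097  -0.09527005  0.02      ]
[126.22057382 204.34831683]
[125.79906926 202.89086733]
```

```bash
python3 go.py 580.4 -198.2 150 77.8
```

```text
t 6.35 pos [586.1 -50.5 155.3] yawy 77.86 shift [ -25.5 -145.6    5.3] turn [ 0.01 -0.03  0.06] F [ 0.38 -0.85 -2.22] T [ 0.011 -0.04  -0.008] g 59.6
```

Request:
step_arm --pt "0 0 0 -2 -8 0 50" --pt "0 0 0 -5 -28 1 50" --pt "0 0 0 -10 -58 2 50" --pt "0 0 0 -16 -92 4 50" --pt "0 0 0 -21 -120 8 50" --pt "0 0 0 -24 -138 14 50" --pt "0 0 0 -25.5 -145 22 50" --pt "0 0 0 -25.5 -146 30 50"

```text
time: 7.35
position: [0.581, -0.1968, 0.1247]
tool_rot: [-0.329, -3.124, -0.001]
ft_force: [-0.2, 0.2, -2.1]
grip_width: 0.687
```

Request:
step_arm --pt "0 0 0 0 0 8 50" --pt "0 0 0 0 0 16 50" --pt "0 0 0 0 0 24 50" --pt "0 0 0 0 0 32 50" --pt "0 0 0 0 0 38 50" --pt "0 0 0 0 0 42 50" --pt "0 0 0 0 0 44 50" --pt "0 0 0 0 0 44 50"

```text
time: 8.35
position: [0.5809, -0.1978, 0.0816]
tool_rot: [0.33, 3.124, 0.0]
ft_force: [0.7, 0.1, -2.4]
grip_width: 0.688
```

```bash
python3 go.py 580.4 -198.2 76 77.8;python3 - <<'E'
from h import *
for n in ('side','top'):
    im=optics.get_image(n);cv2.imwrite(f'pics/{n}2.png',im[:,:,::-1])
s=cv2.imread('pics/side2.png');t=cv2.imread('pics/top2.png')
cv2.imwrite('pics/st2.png',np.hstack([cv2.resize(s[110:260,240:390],None,fx=2.66,fy=2.66,interpolation=cv2.INTER_CUBIC),cv2.resize(t[175:325,350:500],None,fx=2.66,fy=2.66,interpolation=cv2.INTER_CUBIC)]))
E
```

```text
t 8.35 pos [ 580.9 -197.8   81.6] yawy 77.93 shift [ 0.4 -0.5  5.6] turn [0.   0.01 0.13] F [ 0.72  0.13 -2.42] T [-0.03   0.071 -0.012] g 59.9
```

View pics/st2.png

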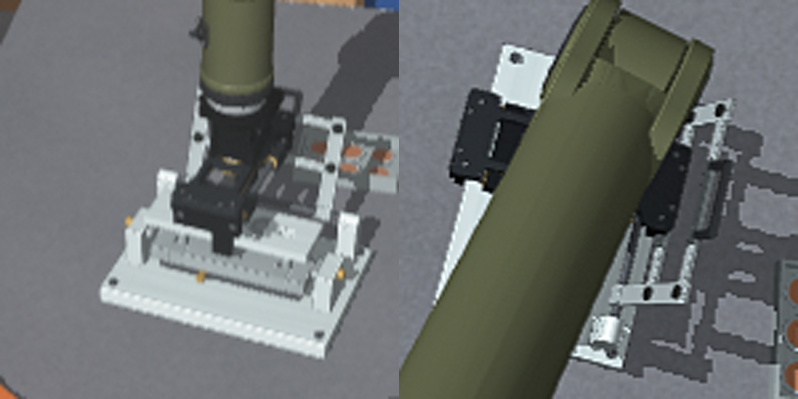

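Request:
step_arm --pt "0 0 0 0 -3 1 50" --pt "0 0 0 0 -6 2 50" --pt "0 0 0 0 -9 2 50" --pt "0 0 0 0 -11 2 50" --pt "0 0 0 0 -13 2 50" --pt "0 0 0 0 -15 2 50" --pt "0 0 0 0 -17 2 50" --pt "0 0 0 0 -18 2 50"

```text
time: 9.45
position: [0.5771, -0.2155, 0.0796]
tool_rot: [0.33, 3.124, 0.0]
ft_force: [-0.1, -0.0, -2.9]
grip_width: 0.684
```

```bash
python3 go.py 580.4 -198.2 76 77.8
```

```text
t 9.45 pos [ 577.1 -215.5   79.6] yawy 77.93 shift [ 0.4 17.6  3.6] turn [0.   0.   0.13] F [-0.11 -0.02 -2.89] T [-0.012 -0.007 -0.026] g 59.5
```

Run:
```python
from h import *
for n in ('side','top'):
    im=optics.get_image(n);cv2.imwrite(f'pics/{n}3.png',im[:,:,::-1])
s=cv2.imread('pics/side3.png');t=cv2.imread('pics/top3.png')
cv2.imwrite('pics/st3.png',np.hstack([cv2.resize(s[110:210,270:370],None,fx=4,fy=4,interpolation=cv2.INTER_CUBIC),cv2.resize(t[185:285,400:500],None,fx=4,fy=4,interpolation=cv2.INTER_CUBIC)]))
```

```text
(no output)
```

View pics/st3.png

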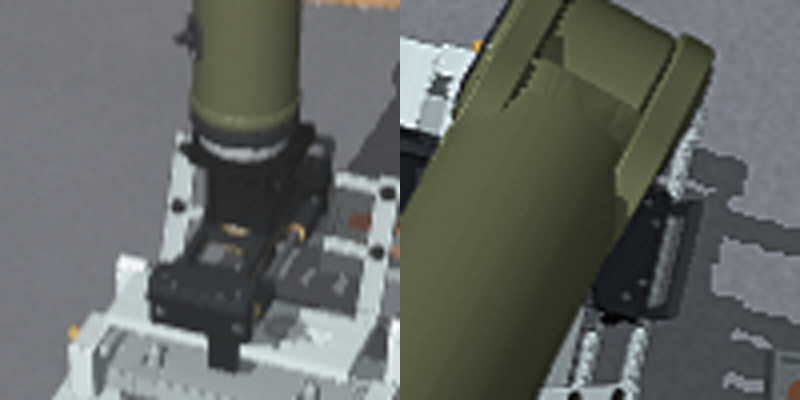

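Request:
step_arm --pt "0 0 0 0 5 0 50" --pt "0 0 0 0 11 0 50" --pt "0 0 0 0 16 0 50" --pt "0 0 0 0 17 -2 50" --pt "0 0 0 0 17 -8 50" --pt "0 0 0 0 16 -15 50" --pt "0 0 0 0 14 -20 50" --pt "0 0 0 0 11 -22 50"

```text
time: 10.55
position: [0.5796, -0.205, 0.1022]
tool_rot: [0.33, 3.123, -0.0]
ft_force: [-1.0, -0.0, -1.9]
grip_width: 0.687
```

Request:
step_arm --pt "0 0 0 0 -3 0 50" --pt "0 0 0 0 -5 0 50" --pt "0 0 0 0 -7 0 50" --pt "0 0 0 0 -9 0 50" --pt "0 0 0 0 -11 0 50" --pt "0 0 0 0 -13 0 50" --pt "0 0 0 0 -15 0 50" --pt "0 0 0 0 -17 0 50"

```text
time: 11.55
position: [0.5758, -0.2213, 0.1016]
tool_rot: [0.33, 3.124, 0.0]
ft_force: [0.4, 0.5, -2.1]
grip_width: 0.685
```

```bash
python3 go.py 580.4 -198.2 76 77.8;python3 - <<'E'
from h import *
for n in ('side','top'):
    im=optics.get_image(n);cv2.imwrite(f'pics/{n}3.png',im[:,:,::-1])
s=cv2.imread('pics/side3.png');t=cv2.imread('pics/top3.png')
cv2.imwrite('pics/st4.png',np.hstack([cv2.resize(s[110:210,270:370],None,fx=4,fy=4,interpolation=cv2.INTER_CUBIC),cv2.resize(t[185:285,400:500],None,fx=4,fy=4,interpolation=cv2.INTER_CUBIC)]))
E
```

```text
t 11.55 pos [ 575.8 -221.3  101.6] yawy 77.94 shift [ 0.4 23.6 25.6] turn [0.   0.   0.14] F [ 0.41  0.55 -2.13] T [ 0.025  0.028 -0.051] g 59.6
```

View pics/st4.png

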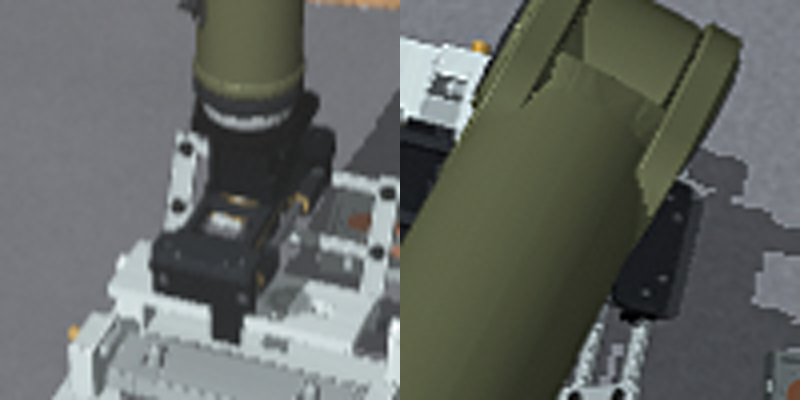

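Run:
```python
from h import *
c=optics.get_calibration('top')
th=np.radians(-12.2);ex=np.array([np.cos(th),np.sin(th)]);ey=np.array([-ex[1],ex[0]]);o=np.array([.5804,-.1982])
for z in (.17,.19,.21,.23):
    d=ray(c,(474.5,235),z)[:2]-o; print(z,d@ex,d@ey)
for al in (1.8,1.88,2.0,2.1):
  for x in (-.08,.08):
    for r in (.055,.105):
        y=-.08+r*np.cos(al);z=.074+r*np.sin(al);p=proj(c,np.r_[o+x*ex+y*ey,z]);print(al,x,r,((p-[400,185])*4+[400,0]).round(),(((p-[355,185])*4.4)).round())
```

```text
0.17 0.04038530682868018 -0.13211091964267027
0.19 0.03499558204156992 -0.128372818830201
0.21 0.029605857254459658 -0.12463471801773172
0.23 0.024216132467349417 -0.12089661720526257
1.8 -0.08 0.055 [564. 397.] [378. 437.]
1.8 -0.08 0.105 [601. 392.] [419. 431.]
1.8 0.08 0.055 [628. 132.] [449. 146.]
1.8 0.08 0.105 [667. 117.] [492. 129.]
1.88 -0.08 0.055 [571. 400.] [386. 440.]
1.88 -0.08 0.105 [615. 397.] [434. 436.]
1.88 0.08 0.055 [635. 135.] [457. 148.]
1.88 0.08 0.105 [680. 122.] [506. 134.]
2.0 -0.08 0.055 [581. 403.] [397. 444.]
2.0 -0.08 0.105 [634. 403.] [455. 444.]
2.0 0.08 0.055 [645. 138.] [467. 152.]
2.0 0.08 0.105 [699. 130.] [527. 143.]
2.1 -0.08 0.055 [588. 406.] [405. 447.]
2.1 -0.08 0.105 [648. 409.] [471. 450.]
2.1 0.08 0.055 [652. 142.] [475. 156.]
2.1 0.08 0.105 [713. 136.] [542. 150.]
```

Run:
```python
import cv2,numpy as np
t=cv2.imread('pics/top3.png');u=cv2.imread('pics/top2.png')
cv2.imwrite('pics/f3.png',np.hstack([cv2.resize(x[250:310,425:475],None,fx=8,fy=8,interpolation=cv2.INTER_CUBIC) for x in (u,t)]))
```

```text
(no output)
```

View pics/f3.png

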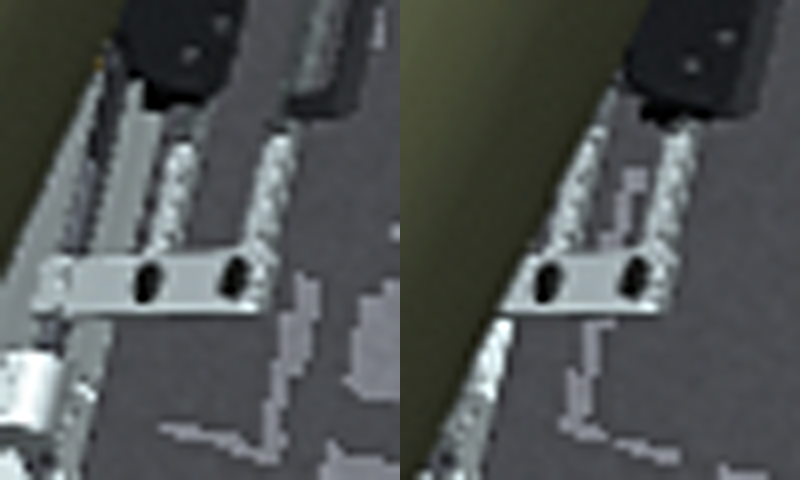

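```bash
python3 - <<'E'
from h import *
c=optics.get_calibration('side')
th=np.radians(-12.2);ex=np.array([np.cos(th),np.sin(th)]);ey=np.array([-ex[1],ex[0]]);o=np.array([.5758,-.2213])
for z in (.16,.17,.18,.19,.2,.21,.22):
    p=[proj(c,np.r_[o+x*ex+.095*ey,z]) for x in (.0375,-.0375)]
    print(z,[((q-[270,110])*4).round() for q in p])
E
cp pics/side3.png /tmp/; python3 -c "
import cv2
s=cv2.imread('pics/side3.png');cv2.imwrite('pics/f4.png',cv2.resize(s[150:200,300:350],None,fx=10,fy=10,interpolation=cv2.INTER_CUBIC))"
```

```text
0.16 [array([147., 313.]), array([247., 338.])]
0.17 [array([146., 302.]), array([247., 326.])]
0.18 [array([146., 291.]), array([247., 315.])]
0.19 [array([146., 279.]), array([248., 303.])]
0.2 [array([146., 268.]), array([248., 292.])]
0.21 [array([146., 256.]), array([248., 280.])]
0.22 [array([146., 244.]), array([249., 268.])]
```

View pics/f4.png

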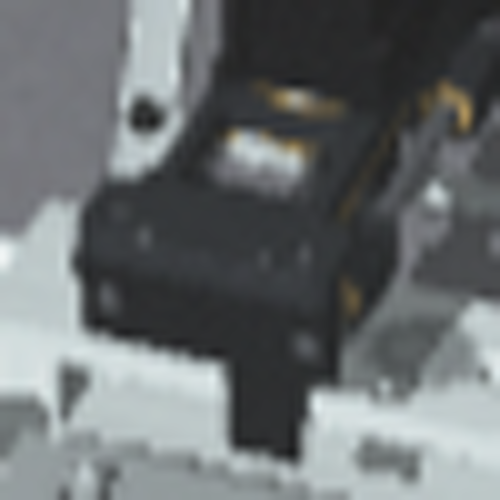

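Request:
step_arm --pt "0 0 0.1 0 5 0 50" --pt "0 0 0.1 0 11 1 50" --pt "0 0 0.1 0 17 4 50" --pt "0 0 0.1 0.2 22 9 50" --pt "0 0 0.1 0.4 23.6 16 50" --pt "0 0 0.1 0.4 23.6 23 50" --pt "0 0 0.1 0.4 23.6 28 50" --pt "0 0 0.1 0.4 23.6 30 50"

```text
time: 12.65
position: [0.58, -0.1983, 0.071]
tool_rot: [-0.333, -3.123, 0.0]
ft_force: [-0.0, -1.3, -2.1]
grip_width: 0.687
```

Request:
step_arm --pt "0 0 0 0 0 1 50" --pt "0 0 0 0 0 3 50" --pt "0 0 0 0 0 5 50" --pt "0 0 0 0 0 6 50" --pt "0 0 0 0 0 7 50" --pt "0 0 0 0 0 7 50" --pt "0 0 0 0 0 7 50" --pt "0 0 0 0 0 7 50"

```text
time: 13.65
position: [0.5805, -0.198, 0.0646]
tool_rot: [0.333, 3.124, 0.0]
ft_force: [-0.0, 0.2, -1.6]
grip_width: 0.688
```

```bash
python3 go.py 580.4 -198.2 54 77.8;python3 - <<'E'
from h import *
for n in ('side','wrist'):
    im=optics.get_image(n);cv2.imwrite(f'pics/{n}5.png',im[:,:,::-1])
s=cv2.imread('pics/side5.png');t=cv2.imread('pics/wrist5.png')
cv2.imwrite('pics/f5.png',cv2.resize(s[155:235,265:385],None,fx=6,fy=6,interpolation=cv2.INTER_CUBIC))
E
```

```text
t 13.65 pos [ 580.5 -198.    64.6] yawy 77.84 shift [ 0.  -0.2 10.6] turn [0.   0.01 0.04] F [-0.02  0.2  -1.57] T [ 0.009  0.025 -0.036] g 59.8
```

View pics/f5.png

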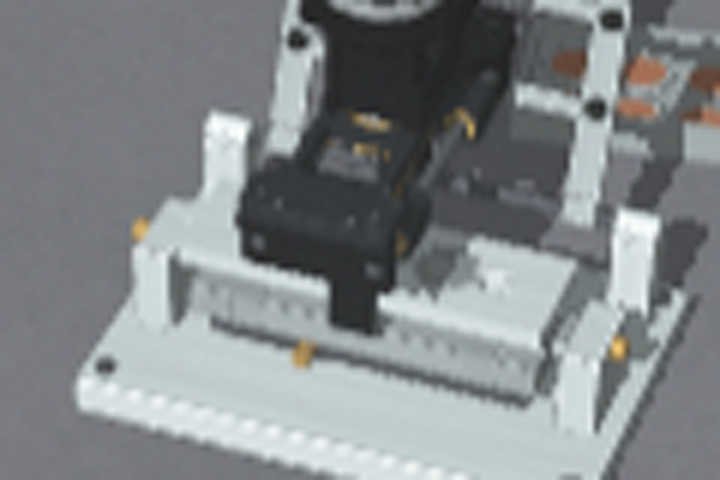

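View pics/wrist5.png

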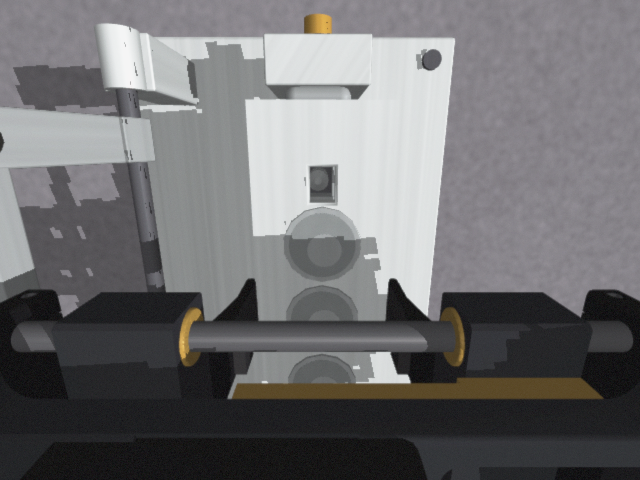

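The near pin shows through the slot, with its tip near (321,181) and the slot centre near (323,184). I'll compute the offset.

Run:
```python
from h import *
t=cv2.imread('pics/wrist5.png')
cv2.imwrite('pics/f6.png',cv2.resize(t[20:220,235:405],None,fx=4,fy=3,interpolation=cv2.INTER_CUBIC))
c=optics.get_calibration('wrist');s,r=rot();M=r.as_matrix()
zt=s['position'][2]+.0112+.010
S=ray(c,(323,184),zt);P=ray(c,(321,181),.0685)
print('slot',S*1000,'pin',P*1000,'pin-slot in tool axes',M.T@(P-S)*1000)
print('slot rel tcp tool',M.T@(S-s['position'])*1000)
```

```text
slot [ 519.90291847 -183.9803189    85.79558414] pin [ 520.22911544 -184.91799409   68.5       ] pin-slot in tool axes [-0.5144379  -0.84983411 17.29554872]
slot rel tcp tool [ 62.13217834   0.9712915  -21.20707098]
```

View pics/f6.png

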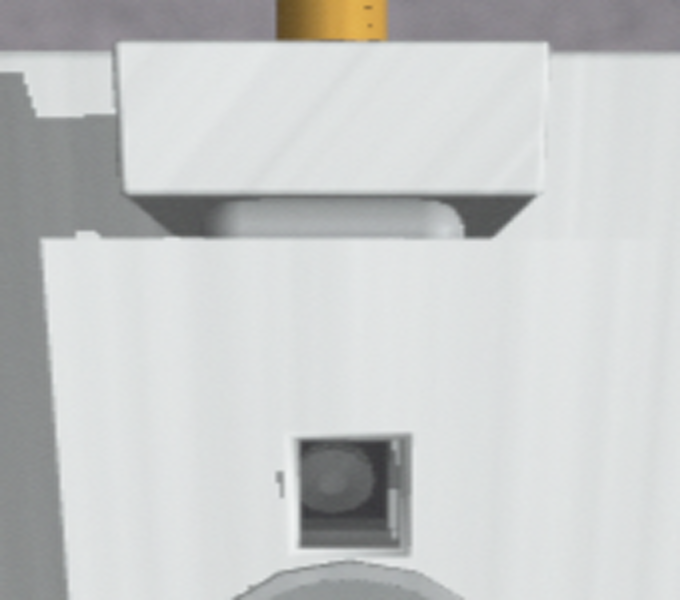

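Run:
```python
from h import *
t=cv2.imread('pics/wrist5.png')[160:210,300:350]
t=cv2.convertScaleAbs(t,alpha=1.8)
cv2.imwrite('pics/f7.png',cv2.resize(t,None,fx=12,fy=12,interpolation=cv2.INTER_NEAREST))
```

```text
(no output)
```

View pics/f7.png

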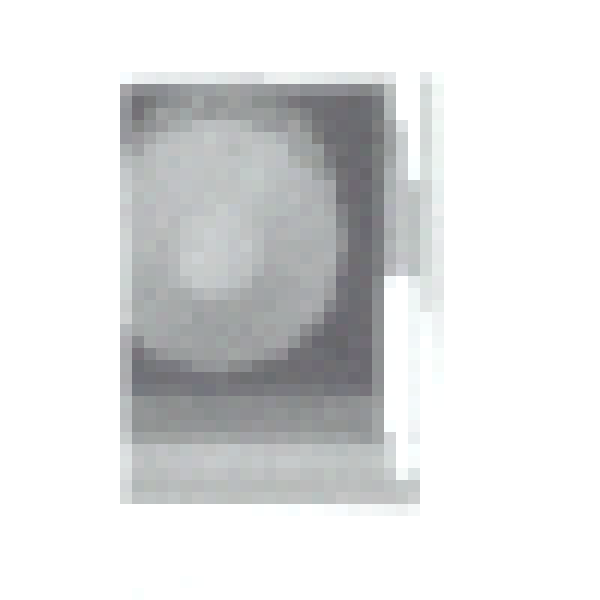

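Run:
```python
from h import *
c=optics.get_calibration('wrist');s,r=rot();M=r.as_matrix()
zt=s['position'][2]+.0112+.010
def T(px,z): return (M.T@(ray(c,px,z)-s['position'])*1000).round(2)
print('slot L,R',T((309.9,185),zt),T((336.2,185),zt),'centre',T((323,185),zt))
print('pin tip',T((317.8,180.3),.0685))
print('block corners',T((265.8,84),.068),T((370.8,84),.068))
print('carrier end corners',T((246,99.5),zt),T((399,99.5),zt))
print('nose ',T((235+207/4,93),.0615),T((235+463/4,93),.0615))
print(-c['R'].T@c['t'])
```

```text
slot L,R [ 61.72  -4.48 -21.21] [ 61.72   6.47 -21.21] centre [ 61.72   0.97 -21.21]
pin tip [61.94 -1.37 -3.91]
block corners [103.   -23.75  -3.42] [103.02  21.66  -3.41]
carrier end corners [ 94.63 -28.99 -21.21] [ 94.66  30.44 -21.21]
nose  [100.31 -15.41   3.08] [100.33  13.6    3.09]
[ 0.50464134 -0.18140595  0.22654463]
```

Request:
step_arm --pt "0 0 0 0.1 -0.5 0 50" --pt "0 0 0 0.2 -1 1 50" --pt "0 0 0 0.3 -1.5 2 50" --pt "0 0 0 0.3 -2 3 50" --pt "0 0 0 0.3 -2 3 50" --pt "0 0 0 0.3 -2 3 50" --pt "0 0 0 0.3 -2 3 50" --pt "0 0 0 0.3 -2 3 50"

```text
time: 14.75
position: [0.5797, -0.1999, 0.0616]
tool_rot: [0.333, 3.124, 0.0]
ft_force: [-0.5, -0.4, -2.1]
grip_width: 0.681
```

```bash
python3 go.py 580.4 -198.2 54 77.8;python3 - <<'E'
from h import *
im=optics.get_image('wrist');cv2.imwrite(f'pics/wrist6.png',im[:,:,::-1])
t=cv2.convertScaleAbs(im[155:215,290:355,::-1],alpha=1.7)
cv2.imwrite('pics/f8.png',cv2.resize(t,None,fx=10,fy=10,interpolation=cv2.INTER_NEAREST))
E
```

```text
t 14.75 pos [ 579.7 -199.9   61.6] yawy 77.84 shift [-0.3  1.8  7.6] turn [0.01 0.01 0.04] F [-0.51 -0.35 -2.09] T [-0.029 -0.032  0.024] g 59.2
```

View pics/f8.png

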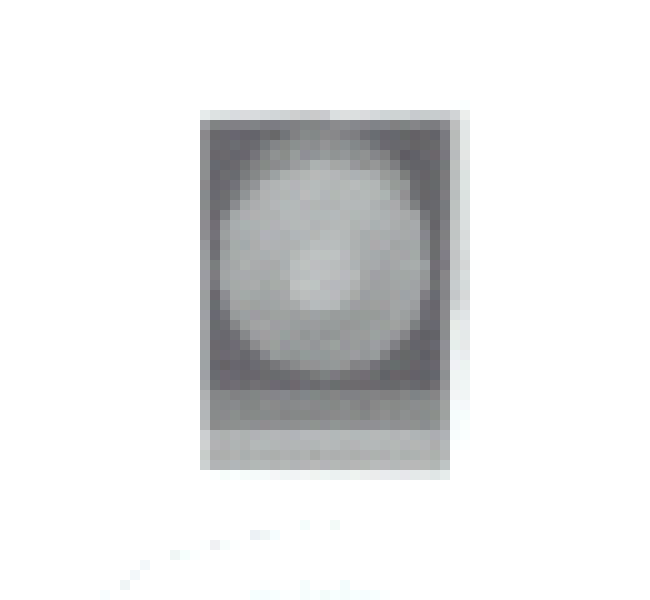

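Request:
step_arm --pt "0 0 0 0 0 1 50" --pt "0 0 0 0 0 2 50" --pt "0 0 0 0 0 3 50" --pt "0 0 0 0 0 4 50" --pt "0 0 0 0 0 5 50" --pt "0 0 0 0 0 6 50" --pt "0 0 0 0 0 6.5 50" --pt "0 0 0 0 0 6.5 50"

```text
time: 15.8
position: [0.5797, -0.1999, 0.055]
tool_rot: [-0.333, -3.124, -0.0]
ft_force: [-0.6, -0.6, -1.8]
grip_width: 0.686
```

```bash
python3 go.py 579.7 -199.9 54 77.8
```

```text
t 15.8 pos [ 579.7 -199.9   55. ] yawy 77.84 shift [-0.  0.  1.] turn [ 0.   -0.    0.04] F [-0.62 -0.65 -1.76] T [-0.016 -0.01   0.024] g 59.7
```

Request:
step_arm --pt "0 0 0 0 0 0.4 50" --pt "0 0 0 0 0 0.8 50" --pt "0 0 0 0 0 1.2 50" --pt "0 0 0 0 0 1.2 50" --pt "0 0 0 0 0 1.2 50" --pt "0 0 0 0 0 1.2 50" --pt "0 0 0 0 0 1.2 50" --pt "0 0 0 0 0 1.2 50"

```text
time: 16.8
position: [0.5797, -0.1999, 0.0539]
tool_rot: [0.333, 3.124, 0.0]
ft_force: [0.6, 0.1, -0.8]
grip_width: 0.688
```

```bash
python3 go.py 579.7 -199.9 54 77.8
```

```text
t 16.8 pos [ 579.7 -199.9   53.9] yawy 77.83 shift [ 0.   0.  -0.1] turn [0.01 0.   0.03] F [ 0.61  0.15 -0.77] T [-0.004 -0.036  0.051] g 59.9
```

Request:
step_arm --pt "0 0 0 0 0 0.3 50" --pt "0 0 0 0 0 0.6 50" --pt "0 0 0 0 0 0.8 50" --pt "0 0 0 0 0 0.8 50" --pt "0 0 0 0 0 0.8 50" --pt "0 0 0 0 0 0.8 50" --pt "0 0 0 0 0 0.8 50" --pt "0 0 0 0 0 0.8 50"

```text
time: 17.8
position: [0.5798, -0.2, 0.0532]
tool_rot: [0.333, 3.124, 0.0]
ft_force: [-0.4, 0.8, -1.1]
grip_width: 0.689
```

```bash
python3 go.py 579.7 -199.9 54 77.8
```

```text
t 17.8 pos [ 579.8 -200.    53.2] yawy 77.83 shift [ 0.1  0.1 -0.8] turn [0.   0.02 0.03] F [-0.41  0.77 -1.08] T [0.041 0.002 0.016] g 59.9
```

Request:
step_arm --pt "0 0 0 0 0 0.4 50" --pt "0 0 0 0 0 0.8 50" --pt "0 0 0 0 0 1.0 50" --pt "0 0 0 0 0 1.0 50" --pt "0 0 0 0 0 1.0 50" --pt "0 0 0 0 0 1.0 50" --pt "0 0 0 0 0 1.0 50" --pt "0 0 0 0 0 1.0 50"

```text
time: 18.8
position: [0.58, -0.2, 0.0527]
tool_rot: [0.333, 3.123, 0.0]
ft_force: [-0.6, 0.8, 4.8]
grip_width: 0.683
```

```bash
python3 go.py 579.7 -199.9 54 77.8
python3 - <<'E'
from h import *
im=optics.get_image('side');cv2.imwrite('pics/side7.png',im[:,:,::-1])
im=im[:,:,::-1]
cv2.imwrite('pics/f9.png',cv2.resize(im[155:235,265:385],None,fx=6,fy=6,interpolation=cv2.INTER_CUBIC))
print(ctrl.get_state()['ft_force'])
E
```

```text
t 18.8 pos [ 580.  -200.    52.7] yawy 77.83 shift [ 0.3  0.1 -1.3] turn [0.01 0.04 0.03] F [-0.56  0.76  4.82] T [0.184 0.339 0.018] g 59.4
[-1.00140879  0.96527155  5.1421911 ]
```

View pics/f9.png

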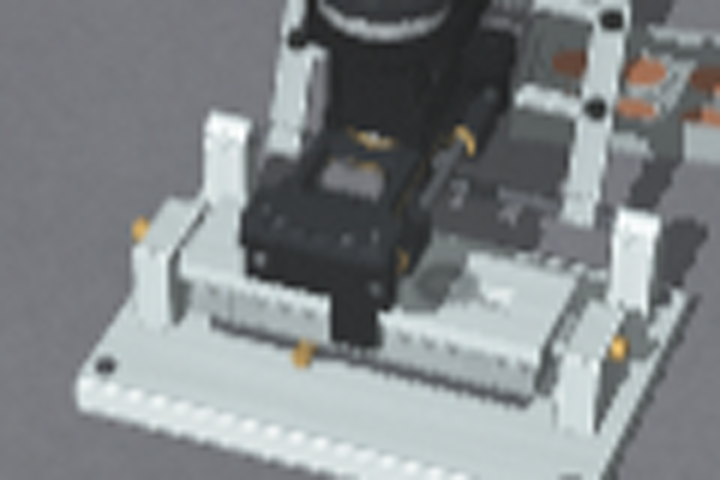

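Request:
step_arm --pt "0 0 0 0 0 -0.4 56" --pt "0 0 0 0 0 -0.4 58" --pt "0 0 0 0 0 -0.4 60" --pt "0 0 0 0 0 -0.4 62" --pt "0 0 0 0 0 -0.4 66" --pt "0 0 0 0 0 -0.4 72" --pt "0 0 0 0 0 -0.4 76" --pt "0 0 0 0 0 -0.4 76"

```text
time: 19.85
position: [0.5796, -0.1999, 0.0524]
tool_rot: [-0.333, -3.124, -0.0]
ft_force: [-0.1, -0.1, 0.4]
grip_width: 0.864
```

```bash
python3 go.py 579.7 -199.9 54 77.8
```

```text
t 19.85 pos [ 579.6 -199.9   52.4] yawy 77.83 shift [-0.1  0.1 -1.6] turn [ 0.   -0.    0.03] F [-0.08 -0.13  0.44] T [ 0.035 -0.007  0.021] g 75.2
```

Request:
step_arm --pt "0 0 0 0 0 -4 76" --pt "0 0 0 0 0 -14 76" --pt "0 0 0 0 0 -28 76" --pt "0 0 0 0 0 -43 76" --pt "0 0 0 0 0 -55 76" --pt "0 0 0 0 0 -62 40" --pt "0 0 0 0 0 -64 10" --pt "0 0 0 0 0 -64 0"

```text
time: 20.85
position: [0.5795, -0.1998, 0.1162]
tool_rot: [-0.333, -3.124, -0.0]
ft_force: [-0.4, 0.3, -0.1]
grip_width: 0.621
```

```bash
python3 go.py 579.7 -199.9 54 77.8;  python3 - <<'E'
from h import *
s,r=rot();M=r.as_matrix();c=optics.get_calibration('wrist')
im=optics.get_image('wrist');cv2.imwrite('pics/wrist8.png',im[:,:,::-1])
E
```

```text
t 20.85 pos [ 579.5 -199.8  116.2] yawy 77.84 shift [-0.2 -0.  62.2] turn [ 0.   -0.02  0.04] F [-0.42  0.27 -0.14] T [0.026 0.028 0.032] g 54.0
```

View pics/wrist8.png

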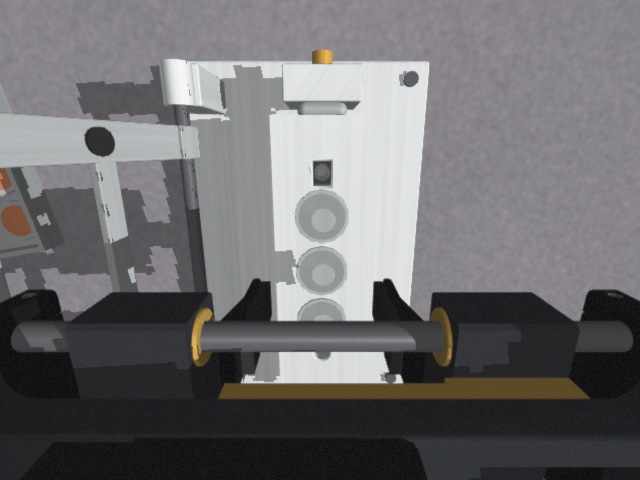

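Request:
step_arm --pt "0 0 0 8 1 0 0" --pt "0 0 0 24 2 0 0" --pt "0 0 0 44 3 2 0" --pt "0 0 0 62 4 8 0" --pt "0 0 0 74 5 16 0" --pt "0 0 0 80 5 24 0" --pt "0 0 0 80 5 30 0" --pt "0 0 0 80 5 32 0"

```text
time: 21.9
position: [0.5027, -0.1783, 0.084]
tool_rot: [-0.333, -3.124, 0.0]
ft_force: [-0.6, -0.4, -0.1]
grip_width: 0.008
```

```bash
python3 go.py 502.8 -178 75 77.8
```

```text
t 21.9 pos [ 502.7 -178.3   84. ] yawy 77.84 shift [0.  0.3 9. ] turn [-0.02 -0.01  0.04] F [-0.58 -0.42 -0.08] T [ 0.04   0.033 -0.01 ] g 0.7
```

Request:
step_arm --pt "0 0 0 0 0 1.5 0" --pt "0 0 0 0 0 3 0" --pt "0 0 0 0 0 4.5 0" --pt "0 0 0 0 0 6 0" --pt "0 0 0 0 0 7 0" --pt "0 0 0 0 0 8 0" --pt "0 0 0 0 0 9 0" --pt "0 0 0 0 0 10 0"

```text
time: 22.9
position: [0.5026, -0.1782, 0.0746]
tool_rot: [0.333, 3.124, 0.0]
ft_force: [-0.4, 0.1, 3.7]
grip_width: 0.006
```

```bash
python3 go.py 502.8 -178 75 77.8
```

```text
t 22.9 pos [ 502.6 -178.2   74.6] yawy 77.84 shift [-0.2  0.2 -0.4] turn [0.01 0.01 0.04] F [-0.44  0.15  3.67] T [ 0.059  0.188 -0.019] g 0.5
```

Request:
step_arm --pt "0 0 0 0 0 0.5 0" --pt "0 0 0 0 0 1 0" --pt "0 0 0 0 0 1.5 0" --pt "0 0 0 0 0 2 0" --pt "0 0 0 0 0 2.5 0" --pt "0 0 0 0 0 3 0" --pt "0 0 0 0 0 3 0" --pt "0 0 0 0 0 3 0"

```text
time: 23.9
position: [0.5021, -0.1781, 0.0712]
tool_rot: [-0.333, -3.123, -0.0]
ft_force: [-0.1, -0.5, -0.2]
grip_width: 0.008
```

```bash
python3 go.py 502.8 -178 75 77.8
```

```text
t 23.9 pos [ 502.1 -178.1   71.2] yawy 77.84 shift [-0.6  0.2 -3.8] turn [ 0.   -0.05  0.04] F [-0.12 -0.46 -0.15] T [ 0.056 -0.023 -0.02 ] g 0.7
```

Request:
step_arm --pt "0 0 0 0 0 0.5 0" --pt "0 0 0 0 0 1 0" --pt "0 0 0 0 0 1.5 0" --pt "0 0 0 0 0 2 0" --pt "0 0 0 0 0 2.3 0" --pt "0 0 0 0 0 2.5 0" --pt "0 0 0 0 0 2.5 0" --pt "0 0 0 0 0 2.5 0"

```text
time: 24.9
position: [0.5025, -0.1782, 0.069]
tool_rot: [0.333, 3.124, 0.0]
ft_force: [-1.1, -0.6, 0.5]
grip_width: 0.004
```

```bash
python3 go.py 502.8 -178 75 77.8
```

```text
t 24.9 pos [ 502.5 -178.2   69. ] yawy 77.83 shift [-0.2  0.3 -6. ] turn [0.   0.   0.03] F [-1.1  -0.57  0.54] T [-0.036  0.19  -0.039] g 0.3
```

Request:
step_arm --pt "0 0 0 0 0 0.5 0" --pt "0 0 0 0 0 1 0" --pt "0 0 0 0 0 1.5 0" --pt "0 0 0 0 0 2 0" --pt "0 0 0 0 0 2 0" --pt "0 0 0 0 0 2 0" --pt "0 0 0 0 0 2 0" --pt "0 0 0 0 0 2 0"

```text
time: 25.9
position: [0.5026, -0.1783, 0.0676]
tool_rot: [0.333, 3.124, 0.001]
ft_force: [-1.9, 1.3, 7.2]
grip_width: 0.006
```

```bash
python3 go.py 502.8 -178 75 77.8
```

```text
t 25.9 pos [ 502.6 -178.3   67.6] yawy 77.83 shift [-0.1  0.3 -7.4] turn [0.02 0.01 0.03] F [-1.92  1.35  7.19] T [0.182 0.539 0.107] g 0.5
```

Request:
step_arm --pt "0 0 0 0 0 0.2 0" --pt "0 0 0 0 0 0.4 0" --pt "0 0 0 0 0 0.6 0" --pt "0 0 0 0 0 0.7 0" --pt "0 0 0 0 0 0.7 0" --pt "0 0 0 0 0 0.7 0" --pt "0 0 0 0 0 0.7 0" --pt "0 0 0 0 0 0.7 0"

```text
time: 26.9
position: [0.5026, -0.1783, 0.0675]
tool_rot: [0.333, 3.124, 0.001]
ft_force: [-3.9, 1.2, 10.4]
grip_width: 0.004
```

```bash
python3 go.py 502.8 -178 75 77.8
```

```text
t 26.9 pos [ 502.6 -178.3   67.5] yawy 77.83 shift [-0.1  0.3 -7.5] turn [0.04 0.01 0.03] F [-3.85  1.21 10.44] T [ 0.255  0.913 -0.04 ] g 0.3
```

Request:
step_arm --pt "0 0 0 0 0 -3 0" --pt "0 0 0 0 0 -12 0" --pt "0 0 0 -10 0 -22 0" --pt "0 0 0 -40 0 -26 0" --pt "0 0 0 -80 0 -26 0" --pt "0 0 0 -120 0 -26 0" --pt "0 0 0 -150 0 -24 0" --pt "0 0 0 -160 0 -20 0"

```text
time: 27.9
position: [0.661, -0.2119, 0.0862]
tool_rot: [0.331, 3.123, -0.001]
ft_force: [-0.7, -0.2, -0.1]
grip_width: 0.005
```

```bash
python3 go.py 659 -212 75 77.8
```

```text
t 27.9 pos [ 661.  -211.9   86.2] yawy 77.9 shift [ 2.  -0.5 11.1] turn [-0.03  0.06  0.1 ] F [-0.68 -0.2  -0.07] T [ 0.001  0.04  -0.002] g 0.4
```

Request:
step_arm --pt "0 0 0 0.5 0 2 0" --pt "0 0 0 1 0 4 0" --pt "0 0 0 1.5 0 6 0" --pt "0 0 0 1.5 0 8 0" --pt "0 0 0 1.5 0 9.5 0" --pt "0 0 0 1.5 0 10.5 0" --pt "0 0 0 1.5 0 11.5 0" --pt "0 0 0 1.5 0 12.5 0"

```text
time: 28.9
position: [0.6575, -0.2115, 0.0748]
tool_rot: [0.333, 3.124, 0.001]
ft_force: [-3.8, 1.4, 7.9]
grip_width: 0.006
```

```bash
python3 go.py 658 -212 75 77.8
```

```text
t 28.9 pos [ 657.5 -211.5   74.8] yawy 77.84 shift [-0.6 -0.4 -0.2] turn [0.03 0.   0.04] F [-3.76  1.38  7.89] T [0.371 0.758 0.034] g 0.5
```

Contact is at the same height as the other end was. I'll push it through the nose slowly.

Request:
step_arm --pt "0 0 0 0 0 0.5 0" --pt "0 0 0 0 0 1 0" --pt "0 0 0 0 0 1.5 0" --pt "0 0 0 0 0 2 0" --pt "0 0 0 0 0 2.5 0" --pt "0 0 0 0 0 3 0" --pt "0 0 0 0 0 3.5 0" --pt "0 0 0 0 0 3.5 0"

```text
time: 29.9
position: [0.6576, -0.2116, 0.0699]
tool_rot: [0.333, 3.124, -0.0]
ft_force: [-0.6, -0.7, -0.1]
grip_width: 0.005
```

```bash
python3 go.py 658 -212 75 77.8
```

```text
t 29.9 pos [ 657.6 -211.6   69.9] yawy 77.84 shift [-0.5 -0.3 -5.1] turn [-0.01  0.01  0.04] F [-0.64 -0.72 -0.09] T [-0.041 -0.009 -0.032] g 0.4
```

Request:
step_arm --pt "0 0 0 0 0 0.5 0" --pt "0 0 0 0 0 1 0" --pt "0 0 0 0 0 1.5 0" --pt "0 0 0 0 0 2 0" --pt "0 0 0 0 0 2.3 0" --pt "0 0 0 0 0 2.5 0" --pt "0 0 0 0 0 2.7 0" --pt "0 0 0 0 0 2.7 0"

```text
time: 30.9
position: [0.6574, -0.2116, 0.0675]
tool_rot: [-0.333, -3.124, -0.0]
ft_force: [-0.5, -0.7, 1.1]
grip_width: 0.004
```

```bash
python3 go.py 658 -212 75 77.8
```

```text
t 30.9 pos [ 657.4 -211.6   67.5] yawy 77.84 shift [-0.7 -0.3 -7.5] turn [ 0.   -0.01  0.04] F [-0.53 -0.66  1.09] T [ 0.006  0.001 -0.033] g 0.3
```

Request:
step_arm --pt "0 0 0 0 0 0.4 0" --pt "0 0 0 0 0 0.8 0" --pt "0 0 0 0 0 1.2 0" --pt "0 0 0 0 0 1.4 0" --pt "0 0 0 0 0 1.4 0" --pt "0 0 0 0 0 1.4 0" --pt "0 0 0 0 0 1.4 0" --pt "0 0 0 0 0 1.4 0"

```text
time: 31.9
position: [0.6575, -0.2116, 0.0669]
tool_rot: [0.333, 3.124, 0.001]
ft_force: [-2.7, 1.0, 5.0]
grip_width: 0.006
```

```bash
python3 go.py 658 -212 75 77.8
```

```text
t 31.9 pos [ 657.5 -211.6   66.9] yawy 77.83 shift [-0.6 -0.3 -8.1] turn [0.02 0.01 0.03] F [-2.73  1.01  5.04] T [ 0.17   0.504 -0.019] g 0.6
```

Request:
step_arm --pt "0 0 0 0 0 0.3 0" --pt "0 0 0 0 0 0.6 0" --pt "0 0 0 0 0 0.9 0" --pt "0 0 0 0 0 1.2 0" --pt "0 0 0 0 0 1.5 0" --pt "0 0 0 0 0 1.5 0" --pt "0 0 0 0 0 1.5 0" --pt "0 0 0 0 0 1.5 0"

```text
time: 32.9
position: [0.6575, -0.2116, 0.0668]
tool_rot: [0.333, 3.123, 0.001]
ft_force: [-5.1, 0.9, 12.0]
grip_width: 0.007
```

```bash
python3 go.py 658 -212 75 77.8
```

```text
t 32.9 pos [ 657.5 -211.6   66.8] yawy 77.83 shift [-0.6 -0.3 -8.2] turn [0.05 0.02 0.03] F [-5.07  0.85 11.98] T [0.46  1.172 0.075] g 0.6
```

Request:
step_arm --pt "0 0 0 0 0 -3 0" --pt "0 0 0 0 0 -12 0" --pt "0 0 0 10 0 -20 0" --pt "0 0 0 40 0 -22 0" --pt "0 0 0 80 0 -22 0" --pt "0 0 0 120 0 -22 0" --pt "0 0 0 150 0 -18 0" --pt "0 0 0 160 0 -12 0"

```text
time: 33.9
position: [0.4995, -0.1775, 0.0769]
tool_rot: [0.333, 3.123, 0.002]
ft_force: [1.2, -0.2, 0.8]
grip_width: 0.003
```

Request:
step_arm --pt "0 0 0 0 0 3 0" --pt "0 0 0 0 0 5 0" --pt "0 0 0 0 0 7 0" --pt "0 0 0 0 0 8 0" --pt "0 0 0 0 0 9 0" --pt "0 0 0 0 0 10 0" --pt "0 0 0 0 0 11 0" --pt "0 0 0 0 0 11 0"

```text
time: 34.9
position: [0.5012, -0.1779, 0.0668]
tool_rot: [0.333, 3.124, 0.001]
ft_force: [-2.8, 1.1, 7.9]
grip_width: 0.007
```

```bash
python3 go.py 502 -178 67 77.8
```

```text
t 34.9 pos [ 501.2 -177.9   66.8] yawy 77.83 shift [-0.8  0.1 -0.2] turn [0.04 0.01 0.03] F [-2.8   1.06  7.93] T [0.237 0.683 0.021] g 0.6
```

Request:
step_arm --pt "0 0 0 0 0 0.3 0" --pt "0 0 0 0 0 0.6 0" --pt "0 0 0 0 0 0.9 0" --pt "0 0 0 0 0 1.2 0" --pt "0 0 0 0 0 1.4 0" --pt "0 0 0 0 0 1.4 0" --pt "0 0 0 0 0 1.4 0" --pt "0 0 0 0 0 1.4 0"

```text
time: 35.9
position: [0.5013, -0.178, 0.0667]
tool_rot: [0.333, 3.124, 0.002]
ft_force: [-6.6, 2.3, 17.6]
grip_width: 0.007
```

```bash
python3 go.py 502 -178 67 77.8
```

```text
t 35.9 pos [ 501.3 -178.    66.7] yawy 77.82 shift [-0.7  0.1 -0.3] turn [0.08 0.01 0.02] F [-6.63  2.28 17.58] T [ 0.419  1.491 -0.007] g 0.6
```

Request:
step_arm --pt "0 0 0 0 0 -10 0" --pt "0 0 0 -10 0 -50 0" --pt "0 0 0 -30 0 -95 0" --pt "0 0 0 -55 -10 -135 0" --pt "0 0 0 -75 -40 -160 0" --pt "0 0 0 -81 -90 -165 0" --pt "0 0 0 -81 -135 -165 0" --pt "0 0 0 -81 -153 -165 0"

```text
time: 36.9
position: [0.5463, -0.348, 0.2293]
tool_rot: [-0.34, -3.123, 0.003]
ft_force: [0.3, -0.6, 0.3]
grip_width: 0.002
```

```bash
cat > loc.py <<'E'
from h import *
def loc():
    s,r=rot();d=(s['position'][:2]-[.5797,-.1999])*1000
    a=np.radians(-12.2);ex=np.array([np.cos(a),np.sin(a)]);ey=np.array([-ex[1],ex[0]])
    M=r.as_matrix();F=s['ft_force']
    print('t',round(s['time'],2),'local xyz',np.round([d@ex,d@ey,s['position'][2]*1000],1),'F local',np.round([F[:2]@ex,F[:2]@ey,F[2]],1),'tilt',np.round(M[:,2],3),'yawy',np.degrees(np.arctan2(M[1,1],M[0,1])).round(2),'g',round(s['grip_width']*87,1))
if __name__=='__main__': loc()
E
python3 loc.py
python3 - <<'E'
from h import *
for n in ('side','top'):
    im=optics.get_image(n);cv2.imwrite(f'pics/{n}9.png',im[:,:,::-1])
s=cv2.imread('pics/side9.png');t=cv2.imread('pics/top9.png')
cv2.imwrite('pics/st9.png',np.hstack([cv2.resize(s[100:250,250:400],None,fx=2.66,fy=2.66,interpolation=cv2.INTER_CUBIC),cv2.resize(t[175:325,370:520],None,fx=2.66,fy=2.66,interpolation=cv2.INTER_CUBIC)]))
E
```

```text
t 36.9 local xyz [  -1.4 -151.8  229.3] F local [ 0.4 -0.6  0.3] tilt [-0.001 -0.002 -1.   ] yawy 77.57 g 0.2
```

View pics/st9.png

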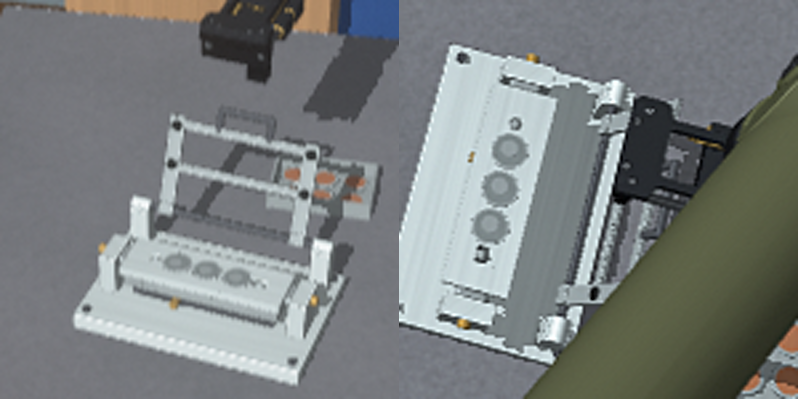

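Request:
step_arm --pt "0 0 0 0 0 10 0" --pt "0 0 0 0 0 24 0" --pt "0 0 0 0 0 36 0" --pt "0 0 0 0 0 41 0" --pt "0 0 0 0 3 41 0" --pt "0 0 0 0 7 41 0" --pt "0 0 0 0 11 41 0" --pt "0 0 0 0 15 41 0"

```text
time: 38.0
position: [0.5512, -0.3311, 0.1892]
tool_rot: [0.334, 3.122, -0.004]
ft_force: [-0.5, -3.6, 2.5]
grip_width: 0.002
```

```bash
python3 loc.py
python3 - <<'E'
import numpy as np
for a in np.arange(1.9,-.01,-.1):
    print(round(a,2),'bar y,z',round(-80+130*np.cos(a)+2.5*np.sin(a),1),round(74+130*np.sin(a)-2.5*np.cos(a),1))
E
```

```text
t 38.0 local xyz [-1.000e-01 -1.343e+02  1.892e+02] F local [ 0.2 -3.6  2.5] tilt [ 0.001 -0.003 -1.   ] yawy 77.8 g 0.2
1.9 bar y,z -119.7 197.8
1.8 bar y,z -107.1 201.2
1.7 bar y,z -94.3 203.2
1.6 bar y,z -81.3 204.0
1.5 bar y,z -68.3 203.5
1.4 bar y,z -55.4 201.7
1.3 bar y,z -42.8 198.6
1.2 bar y,z -30.6 194.3
1.1 bar y,z -18.8 188.7
1.0 bar y,z -7.7 182.0
0.9 bar y,z 2.8 174.3
0.8 bar y,z 12.4 165.5
0.7 bar y,z 21.0 155.8
0.6 bar y,z 28.7 145.3
0.5 bar y,z 35.3 134.1
0.4 bar y,z 40.7 122.3
0.3 bar y,z 44.9 110.0
0.2 bar y,z 47.9 97.4
0.1 bar y,z 49.6 84.5
-0.0 bar y,z 50.0 71.5
```

Request:
step_arm --pt "0 0 0 0 4 0 0" --pt "0 0 0 0 11 -2 0" --pt "0 0 0 0 19 -3 0" --pt "0 0 0 0 27 -4 0" --pt "0 0 0 0 35 -5 0" --pt "0 0 0 0 43 -5 0" --pt "0 0 0 0 51 -4 0" --pt "0 0 0 0 58 -4 0"

```text
time: 39.0
position: [0.5634, -0.2723, 0.1918]
tool_rot: [-0.332, -3.124, -0.001]
ft_force: [0.3, -2.4, -1.6]
grip_width: 0.009
```

```bash
python3 loc.py
```

```text
t 39.0 local xyz [ -0.6 -74.2 191.8] F local [ 0.8 -2.3 -1.6] tilt [-0.  0. -1.] yawy 77.85 g 0.8
```

Request:
step_arm --pt "0 0 0 0 7 1 0" --pt "0 0 0 0 14 3 0" --pt "0 0 0 0 22 6 0" --pt "0 0 0 0 30 9 0" --pt "0 0 0 0 38 12 0" --pt "0 0 0 0 45 16 0" --pt "0 0 0 0 50 19 0" --pt "0 0 0 0 53 21 0"

```text
time: 40.0
position: [0.5746, -0.2208, 0.171]
tool_rot: [-0.332, -3.124, -0.0]
ft_force: [-1.0, -0.9, 1.1]
grip_width: 0.006
```

```bash
python3 loc.py
```

```text
t 40.0 local xyz [ -0.6 -21.5 171. ] F local [-0.8 -1.1  1.1] tilt [-0.  0. -1.] yawy 77.86 g 0.5
```

Run:
```python
from h import *
c=optics.get_calibration('side')
im=optics.get_image('side')[:,:,::-1].copy()
cv2.imwrite('pics/side10.png',cv2.resize(im[100:250,250:400],None,fx=4,fy=4,interpolation=cv2.INTER_CUBIC))
a=np.radians(-12.2);ex=np.array([np.cos(a),np.sin(a)]);ey=np.array([-ex[1],ex[0]]);o=np.array([.5797,-.1999])
for al in (.8,.9,1.,1.1,1.2):
    y=-.08+.13*np.cos(al)+.0025*np.sin(al);z=.074+.13*np.sin(al)-.0025*np.cos(al)
    print(al,[((proj(c,np.r_[o+y*ey+x*ex,z])-[250,100])*4).round() for x in(-.03,.03)])
```

```text
0.8 [array([347., 320.]), array([269., 301.])]
0.9 [array([352., 302.]), array([273., 284.])]
1.0 [array([357., 285.]), array([279., 267.])]
1.1 [array([363., 269.]), array([284., 251.])]
1.2 [array([369., 254.]), array([290., 236.])]
```

View pics/side10.png

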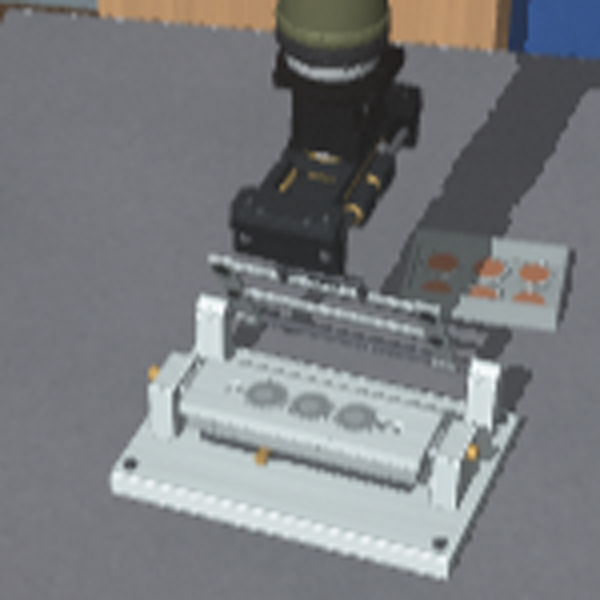

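Request:
step_arm --pt "0 0 0 0 -4 0 0" --pt "0 0 0 0 -5 -10 0" --pt "0 0 0 0 -4 -22 0" --pt "0 0 0 0 4 -26 0" --pt "0 0 0 0 14 -26 0" --pt "0 0 0 0 20 -24 0" --pt "0 0 0 0 22 -20 0" --pt "0 0 0 0 23 -16 0"

```text
time: 41.05
position: [0.5792, -0.1987, 0.1865]
tool_rot: [-0.333, -3.123, 0.0]
ft_force: [-0.4, -1.2, -0.4]
grip_width: 0.003
```

```bash
python3 loc.py
```

```text
t 41.05 local xyz [ -0.8   1.1 186.5] F local [-0.2 -1.2 -0.4] tilt [-0.001  0.    -1.   ] yawy 77.84 g 0.3
```

Request:
step_arm --pt "0 0 0 0 3 3 0" --pt "0 0 0 0 8 8 0" --pt "0 0 0 0 13 13 0" --pt "0 0 0 0 18 18 0" --pt "0 0 0 0 22 23 0" --pt "0 0 0 0 26 28 0" --pt "0 0 0 0 30 33 0" --pt "0 0 0 0 33 38 0"

```text
time: 42.05
position: [0.5872, -0.1624, 0.1497]
tool_rot: [0.329, 3.124, 0.008]
ft_force: [-1.4, 6.9, 5.9]
grip_width: 0.005
```

```bash
python3 loc.py;python3 - <<'E'
from h import *
c=optics.get_calibration('side')
im=optics.get_image('side')[:,:,::-1].copy()
cv2.imwrite('pics/side11.png',cv2.resize(im[100:250,250:400],None,fx=4,fy=4,interpolation=cv2.INTER_CUBIC))
a=np.radians(-12.2);ex=np.array([np.cos(a),np.sin(a)]);ey=np.array([-ex[1],ex[0]]);o=np.array([.5797,-.1999])
for al in (.4,.5,.6,.7,.8,.9,1.):
    y=-.08+.13*np.cos(al)+.0025*np.sin(al);z=.074+.13*np.sin(al)-.0025*np.cos(al)
    print(al,[((proj(c,np.r_[o+y*ey+x*ex,z])-[250,100])*4).round() for x in(-.03,.03)])
E
```

```text
t 42.05 local xyz [ -0.6  38.2 149.7] F local [-2.8  6.5  5.9] tilt [ 0.001  0.005 -1.   ] yawy 77.97 g 0.4
0.4 [array([332., 391.]), array([254., 372.])]
0.5 [array([335., 373.]), array([257., 354.])]
0.6 [array([339., 356.]), array([260., 337.])]
0.7 [array([343., 338.]), array([264., 319.])]
0.8 [array([347., 320.]), array([269., 301.])]
0.9 [array([352., 302.]), array([273., 284.])]
1.0 [array([357., 285.]), array([279., 267.])]
```

View pics/side11.png

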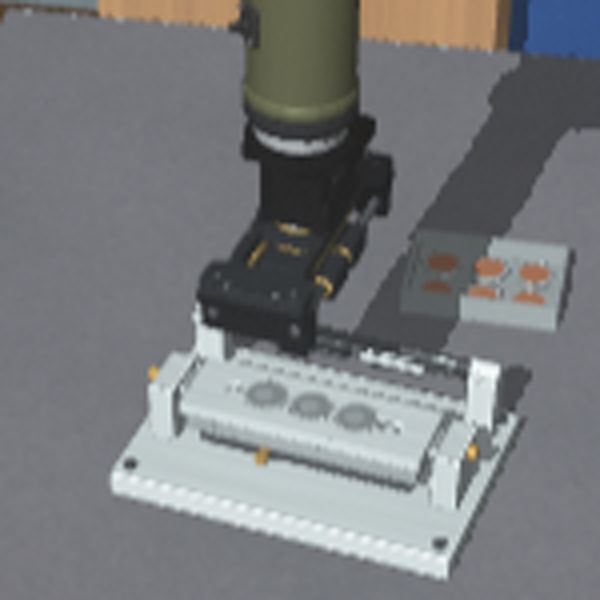

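Request:
step_arm --pt "0 0 0 0 1 -8 0" --pt "0 0 0 0 1 -20 0" --pt "0 0 0 0 0 -26 0" --pt "0 0 0 0 -7 -28 0" --pt "0 0 0 0 -13 -28 0" --pt "0 0 0 0 -15 -28 0" --pt "0 0 0 0 -15 -24 0" --pt "0 0 0 0 -15 -20 0"

```text
time: 43.1
position: [0.5831, -0.1809, 0.1687]
tool_rot: [-0.332, -3.124, -0.0]
ft_force: [-0.4, -0.4, -0.1]
grip_width: 0.005
```

```bash
python3 loc.py;python3 - <<'E'
from h import *
c=optics.get_calibration('side')
im=optics.get_image('top')[:,:,::-1].copy()
cv2.imwrite('pics/top12.png',cv2.resize(im[180:330,360:510],None,fx=4,fy=4,interpolation=cv2.INTER_CUBIC))
im=optics.get_image('side')[:,:,::-1].copy()
cv2.imwrite('pics/side12.png',cv2.resize(im[160:220,290:380],None,fx=8,fy=8,interpolation=cv2.INTER_CUBIC))
E
```

```text
t 43.1 local xyz [ -0.7  19.3 168.7] F local [-0.3 -0.5 -0.1] tilt [-0.  0. -1.] yawy 77.85 g 0.4
```

View pics/side12.png

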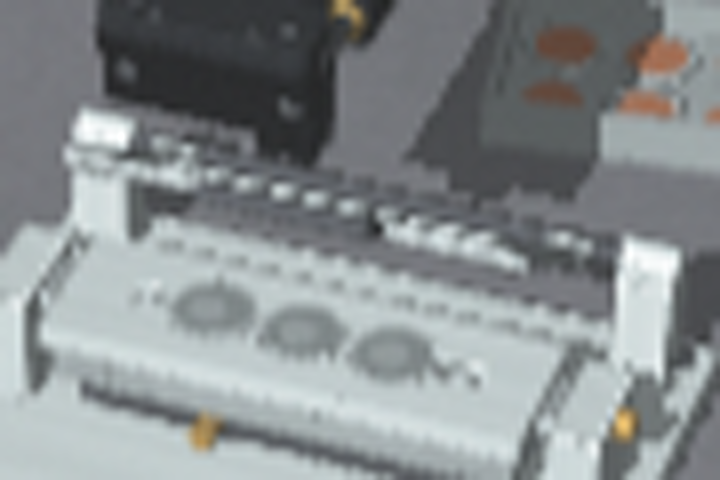

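View pics/top12.png

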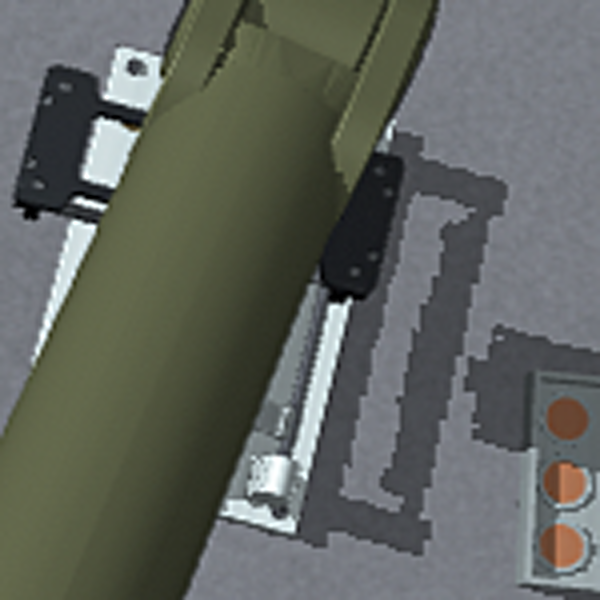

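Request:
step_arm --pt "0 0 0 0 2 5 0" --pt "0 0 0 0 4 10 0" --pt "0 0 0 0 5 14 0" --pt "0 0 0 0 8 19 0" --pt "0 0 0 0 11 25 0" --pt "0 0 0 0 14 31 0" --pt "0 0 0 0 17 37 0" --pt "0 0 0 0 19.5 42 0"

```text
time: 44.2
position: [0.5875, -0.1619, 0.1269]
tool_rot: [0.333, 3.124, -0.0]
ft_force: [0.3, -0.5, 1.0]
grip_width: 0.003
```

```bash
python3 loc.py;python3 - <<'E'
from h import *
im=optics.get_image('side')[:,:,::-1].copy()
cv2.imwrite('pics/side13.png',cv2.resize(im[160:220,290:380],None,fx=8,fy=8,interpolation=cv2.INTER_CUBIC))
E
```

```text
t 44.2 local xyz [ -0.4  38.7 126.9] F local [ 0.4 -0.4  1. ] tilt [ 0. -0. -1.] yawy 77.85 g 0.2
```

View pics/side13.png

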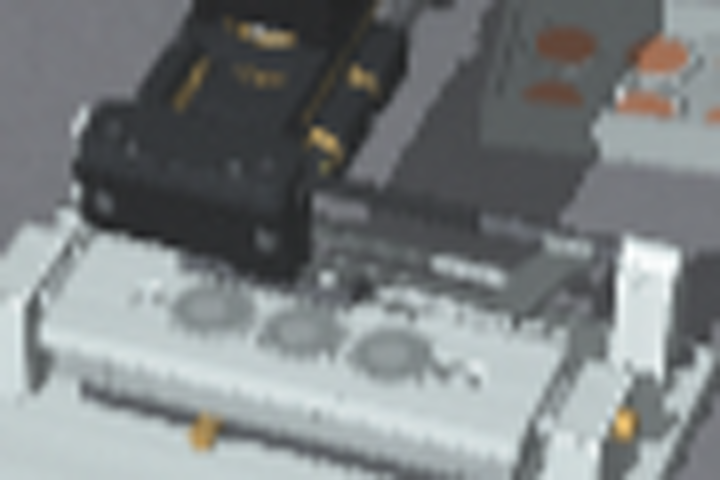

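Request:
step_arm --pt "0 0 0 0 2 4 0" --pt "0 0 0 0 4 9 0" --pt "0 0 0 0 6 14 0" --pt "0 0 0 0 7 19 0" --pt "0 0 0 0 8 24 0" --pt "0 0 0 0 9 28 0" --pt "0 0 0 0 9.5 31 0" --pt "0 0 0 0 10 34 0"

```text
time: 45.25
position: [0.5894, -0.1523, 0.0931]
tool_rot: [0.333, 3.124, 0.0]
ft_force: [0.3, 0.1, -0.1]
grip_width: 0.005
```

```bash
python3 loc.py
```

```text
t 45.25 local xyz [-0.5 48.6 93.1] F local [ 0.2  0.2 -0.1] tilt [ 0.  0. -1.] yawy 77.83 g 0.5
```

Request:
step_arm --pt "0 0 0 0 0.3 2 0" --pt "0 0 0 0 0.5 4 0" --pt "0 0 0 0 0.8 6 0" --pt "0 0 0 0 1 8 0" --pt "0 0 0 0 1 10 0" --pt "0 0 0 0 1 12 0" --pt "0 0 0 0 1 13.5 0" --pt "0 0 0 0 1 14.5 0"

```text
time: 46.25
position: [0.5896, -0.1514, 0.0786]
tool_rot: [-0.333, -3.124, -0.0]
ft_force: [0.2, 0.5, 1.6]
grip_width: 0.005
```

```bash
python3 loc.py;python3 - <<'E'
from h import *
im=optics.get_image('side')[:,:,::-1].copy()
cv2.imwrite('pics/side14.png',cv2.resize(im[155:230,275:385],None,fx=7,fy=7,interpolation=cv2.INTER_CUBIC))
E
```

```text
t 46.25 local xyz [-0.6 49.5 78.6] F local [0.1 0.5 1.6] tilt [-0.  0. -1.] yawy 77.84 g 0.5
```

View pics/side14.png

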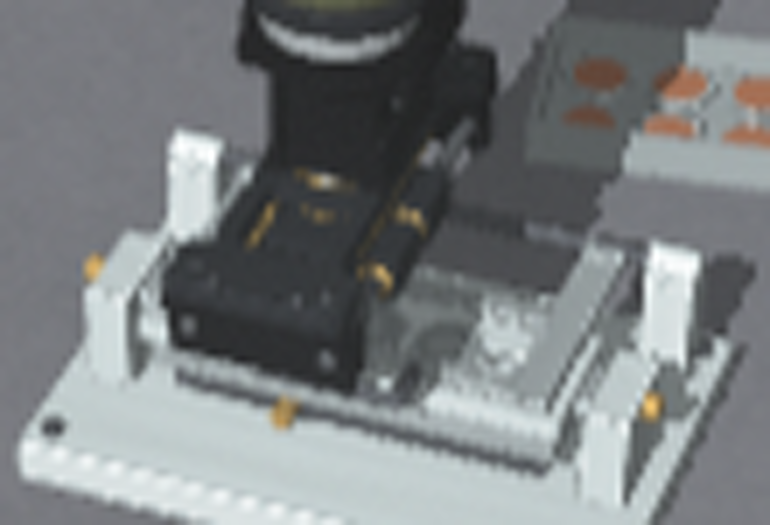

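Almost shut. I'll go slowly to contact.

Request:
step_arm --pt "0 0 0 0 0 0.7 0" --pt "0 0 0 0 0 1.4 0" --pt "0 0 0 0 0 2.1 0" --pt "0 0 0 0 0 2.8 0" --pt "0 0 0 0 0 3.5 0" --pt "0 0 0 0 0 4 0" --pt "0 0 0 0 0 4.4 0" --pt "0 0 0 0 0 4.4 0"

```text
time: 47.3
position: [0.5897, -0.1515, 0.075]
tool_rot: [0.333, 3.124, 0.001]
ft_force: [-1.2, 2.2, 4.8]
grip_width: 0.006
```

```bash
python3 loc.py
```

```text
t 47.3 local xyz [-0.5 49.4 75. ] F local [-1.6  1.9  4.8] tilt [ 0.  0. -1.] yawy 77.83 g 0.5
```

Request:
step_arm --pt "0 0 0 0 0 0.3 0" --pt "0 0 0 0 0 0.7 0" --pt "0 0 0 0 0 1 0" --pt "0 0 0 0 0 1.3 0" --pt "0 0 0 0 0 1.6 0" --pt "0 0 0 0 0 1.6 0" --pt "0 0 0 0 0 1.6 0" --pt "0 0 0 0 0 1.6 0"

```text
time: 48.3
position: [0.5897, -0.1515, 0.0747]
tool_rot: [0.333, 3.124, 0.001]
ft_force: [-5.4, 2.0, 13.0]
grip_width: 0.004
```

```bash
python3 loc.py
```

```text
t 48.3 local xyz [-0.4 49.5 74.7] F local [-5.7  0.8 13. ] tilt [ 0.     0.001 -1.   ] yawy 77.83 g 0.4
```

The frame is solid at 74.7 mm under 13 N. I'll lift straight off, then swing clear so I can see it.

Request:
step_arm --pt "0 0 0 0 0 -1 0" --pt "0 0 0 0 0 -3 0" --pt "0 0 0 0 0 -8 0" --pt "0 0 0 0 0 -20 0" --pt "0 0 0 0 0 -45 0" --pt "0 0 0 0 0 -80 0" --pt "0 0 0 0 20 -105 0" --pt "0 0 0 0 50 -115 0"

```text
time: 49.3
position: [0.6012, -0.1039, 0.1908]
tool_rot: [0.337, 3.119, -0.001]
ft_force: [0.3, 1.0, -0.1]
grip_width: 0.004
```

Request:
step_arm --pt "0 0 0 0 40 0 0" --pt "0 0 0 0 90 0 0" --pt "0 0 0 0 140 0 0" --pt "0 0 0 0 170 0 0" --pt "0 0 0 0 180 0 0" --pt "0 0 0 0 180 0 0" --pt "0 0 0 0 180 0 0" --pt "0 0 0 0 180 0 0"

```text
time: 50.3
position: [0.6381, 0.0714, 0.188]
tool_rot: [0.337, 3.123, -0.001]
ft_force: [-0.1, 0.6, 0.1]
grip_width: 0.005
```

```bash
python3 loc.py;python3 - <<'E'
from h import *
a=optics.get_image('side')[:,:,::-1].copy();b=optics.get_image('top')[:,:,::-1].copy()
cv2.imwrite('pics/side15.png',a);cv2.imwrite('pics/top15.png',b)
cv2.imwrite('pics/st15.png',np.hstack([cv2.resize(a[135:245,275:385],(400,400),interpolation=cv2.INTER_CUBIC),cv2.resize(b[185:315,355:485],(400,400),interpolation=cv2.INTER_CUBIC)]))
c=optics.get_calibration('side');ct=optics.get_calibration('top')
w=np.radians(-12.2);ex=np.array([np.cos(w),np.sin(w)]);ey=np.array([-ex[1],ex[0]]);o=np.array([.5797,-.1999])
for al in (0,.05,.1,.15):
    y=-.08+.13*np.cos(al);z=.074+.13*np.sin(al)-.0025
    print(al,[((proj(c,np.r_[o+y*ey+x*ex,z])-[275,135])*400/110).round(1) for x in(-.03,.03)],[((proj(ct,np.r_[o+y*ey+x*ex,z])-[355,185])*400/130+[400,0]).round(1) for x in(-.03,.03)])
E
```

```text
t 50.3 local xyz [ -0.3 277.5 188. ] F local [-0.2  0.5  0.1] tilt [ 0. -0. -1.] yawy 77.68 g 0.5
0 [array([205.8, 284.3]), array([136. , 266.8])] [array([489.1, 204.3]), array([508.4, 131.5])]
0.05 [array([206.1, 278. ]), array([136.1, 260.5])] [array([490. , 202.8]), array([509.5, 129.7])]
0.1 [array([206.4, 271.4]), array([136.3, 253.9])] [array([491.5, 201.5]), array([511. , 128.1])]
0.15 [array([207. , 264.5]), array([136.7, 247. ])] [array([493.3, 200.3]), array([512.9, 126.5])]
```

View pics/st15.png

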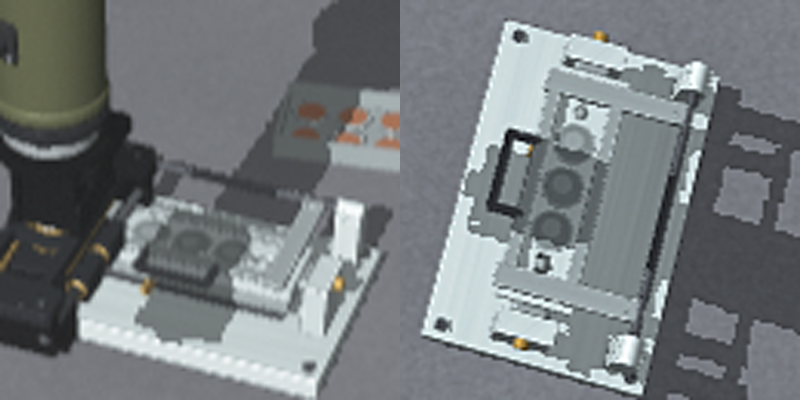

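Both views show the frame lying shut on the seated carrier with the handle at its shut position, and the robot is clear. I'm handing in.

```bash
python3 -c "
from bench import ctrl
print(ctrl.close_job())"
```

```text
the job is handed in; nothing more can be done
None
```

I put the carrier on the fixture pins, pressed both ends down solidly onto the bed, swung the hold-down frame shut onto it, and handed the job in at about 50 s of the 72 s allowed. The hand-in reports no verdict, so the checks below are my own.

**Seating:** I corrected a 2 mm sideways error by looking at the near pin through the slot, then lowered the carrier onto the plungers and let go. I pushed each end strip down with shut fingers until it stopped dead. The near end stopped at 66.7 mm under about 18 N and the far end at 66.8 mm under about 12 N. That is level to within about 0.1 mm between the ends, with the frame still open.

**Frame:** It came to rest at the height expected for shut and moved only 0.3 mm more when pressed to 13 N. The last side and top pictures show it flat on the carrier and the arm clear of everything. I could not measure the pads' contact after letting go.

**What went less cleanly:**
- **Force at the plungers:** the wrist force was noisy, so I judged contact there from a rise to about 5 N.
- **Handle slip:** during closing, the fingers slipped ahead of the handle once, with about 9 N sideways and down. I backed off and reseated them.
- **Frame contact during placing:** early on I made two trial pushes to open the frame further for clearance. Neither moved it, and the clearance turned out to be enough.

I saw no contact with the magnifier, tray or tube, but did not measure their positions at the end.

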